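Prise open the power box and switch the isolator on

TASK

The ambulance's saloon has no power: with the flat pry bar, not the gripper, lever up the snap-shut cover of the power box at the notch in its front, swing it right back until it stays open, and lay the bar down flat on the worktop. Then take the red key (not the black one) out of the key block, press it fully home in the isolator slot inside the box, turn it clockwise to the ON stop and leave it there. Do not disturb the other things on the worktop.

Things in the scene. Friction and masses are not known exactly. Their poses are not given: they have to be found in the camera images.
- power_box: Power box (light grey, dark grey cover) fixed to the worktop, 150 mm (x) by 180 mm (y), 100 mm high; origin under its centre, x points away from its front wall, y left, z up. Front wall 8 mm, other walls 6 mm thick. Under the cover the inside is empty above 72 mm over the worktop, except for a catch at the front wall 60 mm left of the middle. Low feet (18 mm) stick out left and right.
- notch (a point): Pry notch, a cut-out 36 mm wide and 8 mm high in the top edge of the box's front wall, under the cover, with a yellow line below it and a yellow mark above it on the cover. The point is at the middle of the notch's floor on the wall's outer face, 92 mm above the worktop. This floor is the fulcrum; the cover's underside is 8 mm above it. Axes as the box's: x points into the box.
- cover_hinge (a point): Middle of the cover's hinge axis, a level line along y at the top of the box's far wall, 150 mm from the front face and 100 mm above the worktop. Axes as the box's.
- cover (a joint): Cover angle: flat 150 x 180 x 4 mm plate, 0.22 kg, flush on the walls. 0 shut, pi/2 upright, stop at 2.3 rad (100 mm beyond the box). Shut, a spring catch at the front edge holds with about 15 N and lets go when the edge has risen about 6 mm; then only its weight (1.1 N at the edge) and slight friction resist. Let go, it falls shut before upright, and back to the stop from 0.4 rad past upright.
- isolator (a joint): Angle of the isolator's rotor, clockwise seen from above: 0 is OFF, the ON stop is at 1.35 rad. It is stiff (0.1 N m) and starts between 0 and 0.2.
- slot (a point): Slot in the red 42 mm square rotor inside the box. The point is at the middle of its mouth, 72 mm above the worktop (28 mm below the box's rim), on the turning axis. Slot 27.4 mm long along y, 11.4 mm wide along x, 14 mm deep, 2.5 mm chamfer; its axes turn with the rotor and are the box's at rotor angle 0. The key fits either way round, with about 0.13 rad of play.
- bar_grip (a point): Flat pry bar lying on the worktop, 200 mm, 0.12 kg: green handle 100 mm long, 20 mm wide, 24 mm high, steel blade 100 mm long, 18 mm wide, 3 mm thick, at half the handle's height. The point is in the handle, 20 mm behind its front end, half-way up, at about the centre of mass. x points to the blade's tip (120 mm ahead), z up; the handle ends 80 mm behind.
- bar_tip (a point): Middle of the end of the pry bar's blade; axes as bar_grip's.
- red_key_grip (a point): Red key, 57 mm tall, 50 g, upright in the key block. From below: bit 8 (x) by 24 (y) by 13 mm, flange 34 mm across and 4 mm thick, flat bow 12 (x) by 50 (y) by 40 mm, to be gripped across x. The point is the middle of the bow, 37 mm above the bit's end; z is up. In the block the bit's end is 11 mm above the worktop.
- red_key_tip (a point): Middle of the end of the red key's bit. Fully home in the isolator it is 13 mm below the slot's mouth, the flange resting on the rotor.
- key_block: Fixed aluminium block holding the two keys, 46 mm (x) by 170 mm (y) by 24 mm high, origin under its centre; slots with play at y = +42 and -42 mm, either key in either.
- black_key_grip (a point): Black key of the same shape, in the block's other slot; stays there.
- saline: White bottle, 66 mm diameter, 165 mm tall, blue cap; origin at the centre of its foot. Not to be moved.
- steel_bowl: Steel bowl, 100 mm diameter, 45 mm high; origin at the centre of its foot. Not to be moved.
- tape_roll: Roll of white tape lying flat, 86 mm diameter, 25 mm high; origin at the centre of its underside. Not to be moved.
- shears: Shears lying flat, 160 mm long, 12 mm high, blue grips; origin near the pivot, blades to its x. Not to be moved.
- ampoule_box: White ampoule box with clear lid, 122 x 72 x 48 mm; origin at the centre of its underside. Not to be moved.
- torch: Dark torch lying close behind the key block, 140 mm long along its x, 32 mm high; origin under its middle. Not to be moved.
- tablet_jar: Amber jar, 64 mm diameter, 75 mm tall; origin at the centre of its foot. Not to be moved.
Not all that is in view belongs to the job. What is shaped like the part that bears bar_grip but orange is not meant.

How it is judged:
By the outcome, as a careful person would: the job done as asked, in the order asked, and still so for the second after the job is handed in, with the robot touching nothing.
It also fails if it takes over 72 s, if anything falls off the work surface, if the arm or the gripper's body presses on something with over 40 N, if the wrist force passes 120 N, or if a joint passes its speed limit or range.

ROBOT

A 7-joint arm with a two-finger parallel gripper is mounted at the origin on the work surface. World frame = base frame: x ahead of the robot, y to its left, z up, the work surface at z = 0. Lengths are in mm, angles in rad, forces in N, time in s.
With the tool pointing down it reaches from about 400 to 900 mm from the base axis. Payload 5.6 kg.
Tool frame: the origin (TCP) lies at the very end of the fingers, on their centre line; the grasp point (between the pads) lies 19 mm behind it; z points along the fingers, y is the direction in which the jaws open and shut (so a half turn about z gives the same grasp; the last joint's range is limited). The gripper opens to 92 mm and grips with 3 to 60 N. Pads are 20 mm wide; open, the fingers measure 128 mm over their backs; the gripper's body (75 mm by 189 mm) begins 69 mm behind the grasp point.
Start: joints at [-1.239, 0.468, -0.012, 1.603, 0.006, 1.071, -0.056], TCP at [237.997, 604.869, 214.592] pointing down, gripper open.
Joint ranges: [-2.53, 2.53], [-0.31, 2.02], [-1.57, 1.55], [0.28, 2.44], [-1.29, 4.43], [0.15, 1.84], [-2.92, 2.92]. Speed limits (rad/s): [2.57, 2.57, 3.14, 3.14, 3.14, 3.14, 3.14].

INTERFACE

Orientations are given as a unit quaternion [w, x, y, z].
In Python, from station import manip gives the robot as it stands. The module is installed in compiled form; this text tells all that it offers.
- The arm moves only by the shell command python3 -m inch 'ROWS' [FORCE]. ROWS is JSON, a list of rows, each a list of 7 numbers: the shift along the tool's x, y, z in m, then the turn, a rotation vector about the tool's x, y, z in rad, then the opening, from -1 (shut) to 1 (fully open). A call has 1 to 10 rows; each row shifts and turns the commanded pose from where the row before left it, along the tool's axes as they then stand; what a row does not reach is not made up. A row lasts 1/10 s, in which the tool goes at most 50 mm and 8.59 degrees, less where a joint would pass 70% of its speed; a pose out of reach is approached as far as the arm can. A call with a gripper value outside its range is refused whole. The fingers move at their own pace and stop on an object; FORCE is the grip in N (left out, the last holds). Time passes only in rows, so rows that do not move let the fingers close. It gives the time, the measured TCP pose, the force and the opening at its end, in the units of the state.
- manip.observe(): the state, without advancing time (a new reading comes with each control period).
- manip.grab_frame(name): name is "scene" or "top"; returns a dict with "image" (480x640x3 uint8, red, green, blue), "intrinsics" (3x3 intrinsics, pixels), "pose" (4x4, takes a point from camera to world coordinates). Camera axes: x right, y down, z forward; pixel columns grow to the right and rows downward; lengths in mm; the calibration is good to about 2 mm. A picture is of the moment at which its call begins. There is no depth.
- manip.close_job(): hands the job in, once; it reports no verdict.
The state is a dict: "clock": time; "q": joint angles; "qvel": joint speeds; "joint_torque": joint torques, N m; "position": TCP position; "eef_rot": TCP orientation; "ft_force": force on the tool from outside, world axes, zero at the start; "torque": the same for the moment, N m; "finger_gap": finger opening in mm.
Only numpy, scipy, OpenCV 4.12 (cv2) and the standard library are available. Lean on these libraries where they do the work, as an engineer would, in place of code of your own. Each camera call takes 0.05 s, during which the arm holds its last target.

## Working session

There is one attempt and no reset: what is moved stays moved. The work goes in short steps, Python scripts to look and compute and a shell command to move; the robot and the scene stay as the last step left them, time stands still between calls to the robot, and variables do not carry over. Pictures are saved under pics/ and viewed, and the job is handed in when it is done.

```bash
mkdir -p pics; ls; python3 - <<'E'
from station import manip
import cv2,numpy as np
np.set_printoptions(precision=4,suppress=True)
o=manip.observe()
for k,v in o.items(): print(k,v)
for n in("scene","top"):
    f=manip.grab_frame(n); cv2.imwrite(f"pics/{n}0.png",f["image"][:,:,::-1]); print(n,f["intrinsics"],f["pose"])
E
```

```text
pics
clock 0.0
q [-1.239   0.4684 -0.0116  1.6036  0.006   1.0714 -0.0563]
qvel [ 0.0007  0.0005  0.0009 -0.0004  0.0014 -0.0018  0.0008]
joint_torque [  0.0006 -52.0577  -0.0122 -24.3752  -0.0566   0.0173   0.0002]
position [237.8074 604.3284 213.6618]
eef_rot [-0.0001  0.1863  0.9825 -0.0009]
ft_force [0.4414 0.3503 0.2154]
torque [-0.0121 -0.0163  0.0213]
finger_gap 91.68493720437458
scene [[482.2064   0.     315.728 ]
 [  0.     482.2064 233.0032]
 [  0.       0.       1.    ]] [[   0.8242    0.4405   -0.356   906.0008]
 [   0.5663   -0.651     0.5055 -556.0371]
 [  -0.0091   -0.6182   -0.786   989.1794]
 [   0.        0.        0.        1.    ]]
top [[458.4456   0.     314.7482]
 [  0.     458.4456 235.5557]
 [  0.       0.       1.    ]] [[  -0.0061   -0.9886    0.1503  286.7939]
 [  -0.9999    0.0076    0.009    10.8863]
 [  -0.01     -0.1502   -0.9886 1347.1527]
 [   0.        0.        0.        1.    ]]
```

View pics/scene0.png

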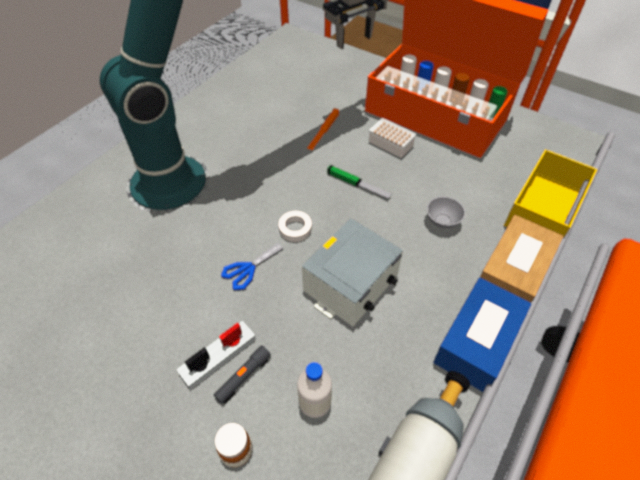

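View pics/top0.png

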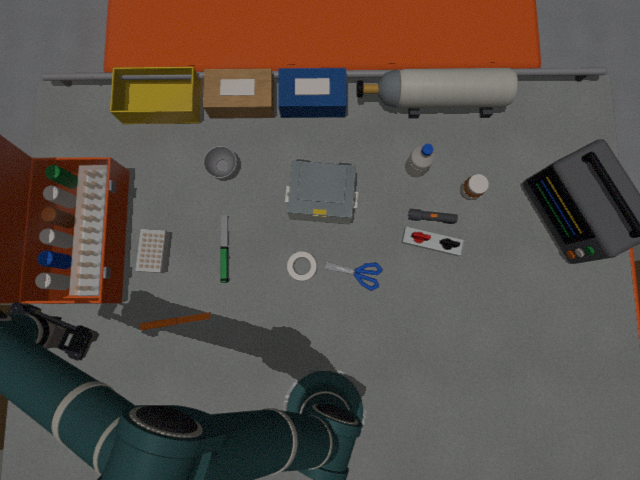

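Top view: box ≈(321,190) with its yellow mark at (319,212), green bar ≈(224,248), red key ≈(421,238), black key ≈(450,244). An orange bar-like decoy lies at (175,321). I'll enlarge each in both views.

```bash
cat > crop.py <<'E'
import cv2,sys,numpy as np
def crop(src,u0,v0,w,h,s,out):
    im=cv2.imread(src)[v0:v0+h,u0:u0+w]
    im=cv2.resize(im,None,fx=s,fy=s,interpolation=cv2.INTER_CUBIC)
    for i in range(0,w,10):
        cv2.line(im,(i*s,0),(i*s,4 if (u0+i)%50 else 10),(0,255,255),1)
        if (u0+i)%20==0: cv2.putText(im,str(u0+i),(i*s,20),0,.35,(0,255,255),1)
    for i in range(0,h,10):
        cv2.line(im,(0,i*s),(5,i*s),(0,255,255),1)
        if (v0+i)%20==0: cv2.putText(im,str(v0+i),(6,i*s+4),0,.35,(0,255,255),1)
    cv2.imwrite(out,im)
if __name__=="__main__":
    a=sys.argv; crop(a[1],*map(int,a[2:7]),a[7])
E
python3 crop.py pics/top0.png 200 150 170 140 4 pics/t_a.png
python3 crop.py pics/top0.png 395 195 80 70 8 pics/t_k.png
python3 crop.py pics/scene0.png 290 150 130 180 3 pics/s_a.png
python3 crop.py pics/scene0.png 170 300 120 110 5 pics/s_k.png
```

```text
(no output)
```

View pics/t_a.png

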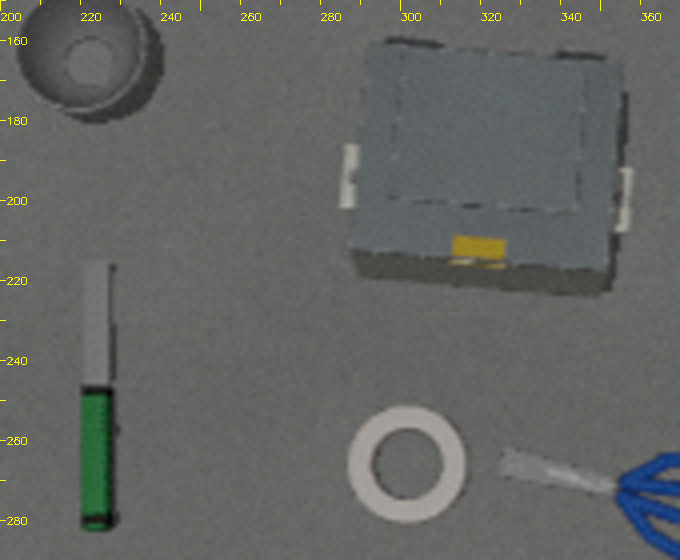

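View pics/t_k.png

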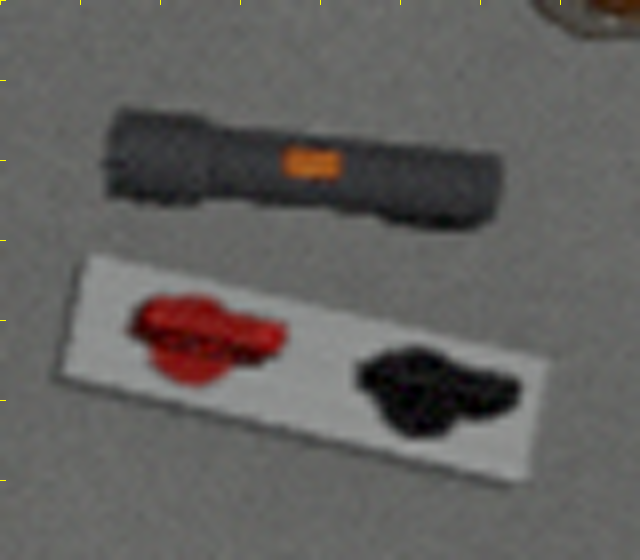

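View pics/s_a.png

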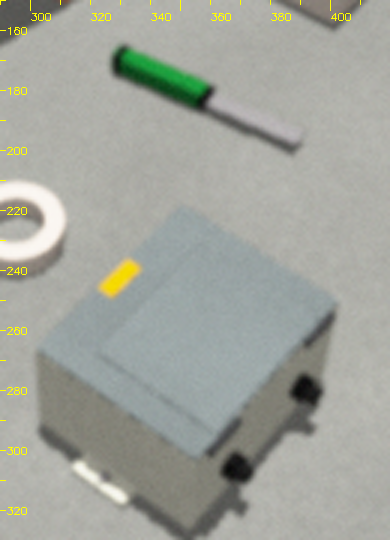

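View pics/s_k.png

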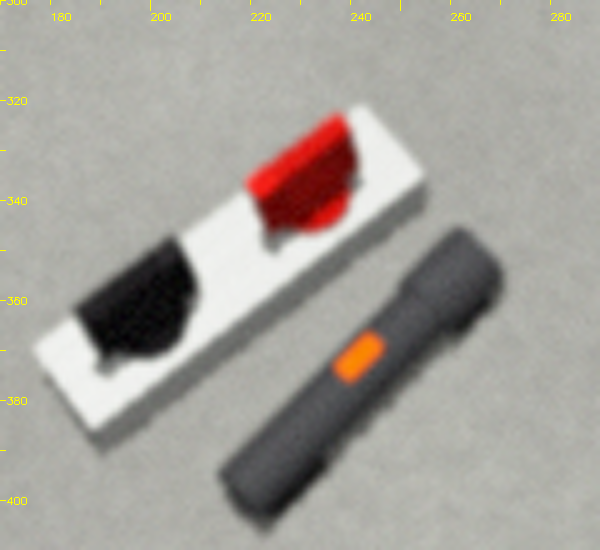

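```bash
cat > geo.py <<'E'
import numpy as np, cv2
from scipy.optimize import least_squares
K={'s':np.array([[482.2064,0,315.728],[0,482.2064,233.0032],[0,0,1]]),'t':np.array([[458.4456,0,314.7482],[0,458.4456,235.5557],[0,0,1]])}
P={}
def load():
    from station import manip
    for k,n in(('s','scene'),('t','top')):
        f=manip.grab_frame(n);K[k]=f['intrinsics'];P[k]=f['pose'];np.save(f'cal_{k}.npy',np.array([np.vstack([K[k],[0,0,0]]).ravel().tolist()+P[k].ravel().tolist()]))
try:
    for k in 'st':
        a=np.load(f'cal_{k}.npy').ravel();K[k]=a[:9].reshape(3,3);P[k]=a[12:].reshape(4,4)
except Exception: pass
def proj(k,X):
    X=np.atleast_2d(X);c=(X-P[k][:3,3])@P[k][:3,:3];p=c@K[k].T;return p[:,:2]/p[:,2:]
def tri(us,ut):
    f=lambda X:np.r_[proj('s',X)[0]-us,proj('t',X)[0]-ut]
    r=least_squares(f,[500,0,50.]);return r.x,np.abs(r.fun).max()
def cr(u0,v0,s,px): px=np.atleast_2d(px);return np.array([u0,v0])+(px+.5)/s-.5
def onz(k,uv,z):
    d=P[k][:3,:3]@np.linalg.inv(K[k])@np.r_[uv,1];o=P[k][:3,3];return o+d*(z-o[2])/d[2]
E
python3 - <<'E'
import geo; geo.load()
import numpy as np
from geo import *
np.set_printoptions(precision=2,suppress=True)
A=lambda *p:cr(200,150,4,p)[0]; B=lambda *p:cr(290,150,3,p)[0]
for n,t,s in [('cFL',(347,248),(183,207)),('cFR',(608,268),(38,350)),('cBR',(622,60),(200,456)),('cBL',(367,40),(337,300)),('mark',(478,247),(119,278)),
 ('tip',(97,262),(296,142)),('joint',(97,387),(208,96)),('hend',(97,528),(120,60))]:
    print(n,*tri(B(*s),A(*t)))
C=lambda *p:cr(395,195,8,p)[0]; D=lambda *p:cr(170,300,5,p)[0]
for n,t,s in [('blk1',(90,255),(428,172)),('blk2',(550,358),(93,432)),('blk3',(528,480),(33,348)),('blk4',(60,375),(358,103)),('redL',(140,318),(340,117)),('redR',(285,340),(250,184))]:
    print(n,*tri(D(*s),C(*t)))
E
```

```text
cFL [545.75 101.54  95.71] 0.2902676781187665
cFR [530.39 -78.75  98.31] 0.6027023548146531
cBR [678.35 -90.74 103.27] 0.6514776965485112
cBL [693.58  86.71  99.63] 0.10021550768044563
mark [544.61  10.23 100.35] 0.2334639841149624
tip [554.38 294.07   4.16] 0.14848979996048683
joint [460.05 290.89  12.6 ] 0.22569423972680625
hend [358.66 291.83   2.63] 0.8505110600116268
blk1 [ 515.67 -241.56   20.52] 0.8727936226264319
blk2 [ 475.39 -408.9    19.07] 0.5160517288283586
blk3 [ 430.57 -397.42   21.9 ] 0.5909737517693543
blk4 [ 469.36 -231.45   19.97] 0.06376694975858754
redL [ 484.34 -253.61   57.81] 0.05551765370967132
redR [ 476.02 -301.63   65.07] 0.5005992026570993
```

```bash
python3 - <<'E'
import numpy as np
from geo import *
np.set_printoptions(precision=3,suppress=True)
A=lambda *p:cr(200,150,4,p)[0]; B=lambda *p:cr(290,150,3,p)[0]
C=lambda *p:cr(395,195,8,p)[0]; D=lambda *p:cr(170,300,5,p)[0]
def fit(model,t,s,x0):
    model=np.array(model,float)
    def X(p):
        c,n=np.cos(p[2]),np.sin(p[2]);M=model.copy();M[:,:2]=model[:,:2]@np.array([[c,n],[-n,c]])+p[:2];return M
    f=lambda p:np.r_[(proj('t',X(p))-t).ravel(),(proj('s',X(p))-s).ravel()]
    r=least_squares(f,x0);return r.x,r.fun.reshape(2,-1,2),X(r.x)
t=np.array([A(*p) for p in [(347,248),(608,268),(622,60),(367,40)]]);s=np.array([B(*p) for p in [(183,207),(38,350),(200,456),(337,300)]])
box,res,Xb=fit([[-75,90,104],[-75,-90,104],[75,-90,104],[75,90,104]],t,s,[610,5,0]);print('box',box);print(res)
t=np.array([C(*p) for p in [(90,255),(550,358),(528,480),(60,375)]]);s=np.array([D(*p) for p in [(428,172),(93,432),(33,348),(358,103)]])
blk,res,Xk=fit([[23,85,24],[23,-85,24],[-23,-85,24],[-23,85,24]],t,s,[470,-320,-.2]);print('blk',blk);print(res)
t=np.array([A(*p) for p in [(97,262),(97,387),(97,528)]]);s=np.array([B(*p) for p in [(296,142),(208,96),(120,60)]])
bar,res,Xr=fit([[120,0,12],[20,0,14],[-80,0,12]],t,s,[440,291,0]);print('bar',bar);print(res)
c,n=np.cos(box[2]),np.sin(box[2]);R=np.array([[c,-n],[n,c]])
print('notch',box[:2]+R@[-75,0],'hinge',box[:2]+R@[75,0])
c,n=np.cos(blk[2]),np.sin(blk[2]);Rk=np.array([[c,-n],[n,c]])
print('key slots',blk[:2]+Rk@[0,42],blk[:2]+Rk@[0,-42])
np.save('poses.npy',np.array([box,blk,bar]))
# overlay
im={k:cv2.imread(f'pics/{n}0.png') for k,n in(('t','top'),('s','scene'))}
S={'t':5,'s':5}
def draw(k,u0,v0,w,h,sc,out,segs):
    m=cv2.resize(im[k][v0:v0+h,u0:u0+w],None,fx=sc,fy=sc,interpolation=cv2.INTER_CUBIC)
    for a,b,col in segs:
        q=(proj(k,np.array([a,b]))-[u0,v0]+.5)*sc
        cv2.line(m,*[tuple(int(x) for x in p) for p in q],col,1)
    cv2.imwrite(out,m)
segs=[]
def boxw(p,hx,hy,z0,z1,col,off=(0,0)):
    c,n=np.cos(p[2]),np.sin(p[2]);R=np.array([[c,-n],[n,c]])
    cs=[R@(np.array(off)+[a*hx,b*hy])+p[:2] for a,b in((1,1),(1,-1),(-1,-1),(-1,1))]
    for i in range(4):
        for z in(z0,z1): segs.append(([*cs[i],z],[*cs[(i+1)%4],z],col))
        segs.append(([*cs[i],z0],[*cs[i],z1],col))
boxw(box,75,90,100,104,(0,255,0)); boxw(blk,23,85,0,24,(0,255,0))
boxw(blk,6,25,28,68,(255,255,0),(0,42));boxw(blk,6,25,28,68,(255,255,0),(0,-42))
boxw(bar,50,10,0,24,(255,0,255),(-30,0));boxw(bar,50,9,10.5,13.5,(255,0,255),(70,0))
draw('t',200,150,170,140,4,'pics/ov_t.png',segs);draw('t',395,195,80,70,8,'pics/ov_tk.png',segs)
draw('s',290,150,130,180,3,'pics/ov_s.png',segs);draw('s',170,300,100,110,5,'pics/ov_sk.png',segs)
h=lambda *f:0
a=cv2.imread('pics/ov_tk.png');b=cv2.imread('pics/ov_sk.png')
o=np.zeros((560,800,3),np.uint8);a=cv2.resize(a,(400,350));o[:350,:400]=a;b=cv2.resize(b,(400,440));o[:440,400:]=b;cv2.imwrite('pics/ov_k.png',o)
E
```

```text
box [612.33    3.296  -0.084]
[[[ 0.362 -0.667]
  [ 0.071 -0.801]
  [ 0.104 -1.127]
  [ 0.008 -0.751]]

 [[-0.823 -1.655]
  [-1.166 -0.993]
  [-0.659  0.92 ]
  [ 0.757 -0.935]]]
blk [ 473.52  -320.122   -0.233]
[[[-0.252 -0.911]
  [-0.272 -0.933]
  [-0.355 -0.844]
  [ 0.395 -0.721]]

 [[-1.413 -0.202]
  [-0.387 -0.886]
  [-0.46  -0.043]
  [-0.01  -0.312]]]
bar [438.353 289.451   0.01 ]
[[[ 0.733 -1.702]
  [ 0.146  0.328]
  [-0.171 -0.718]]

 [[ 1.128 -0.619]
  [-0.943 -0.275]
  [-1.512 -1.532]]]
notch [537.597   9.615] hinge [687.064  -3.023]
key slots [ 483.213 -279.256] [ 463.828 -360.989]
```

View pics/ov_t.png

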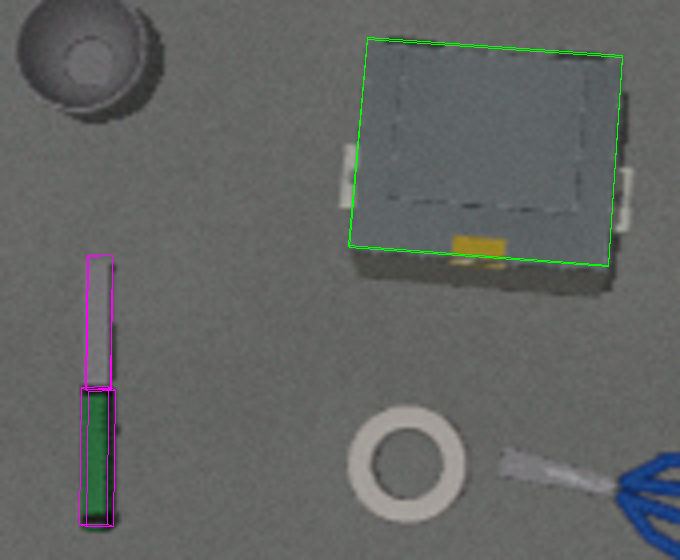

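View pics/ov_s.png

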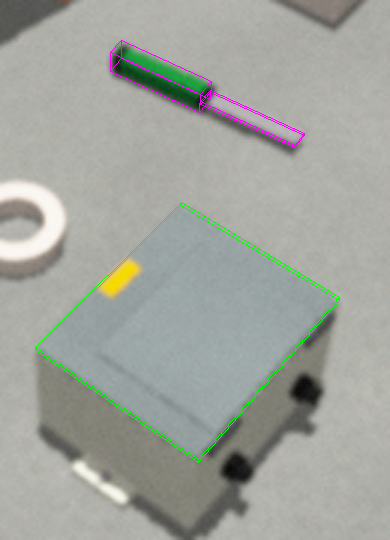

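View pics/ov_k.png

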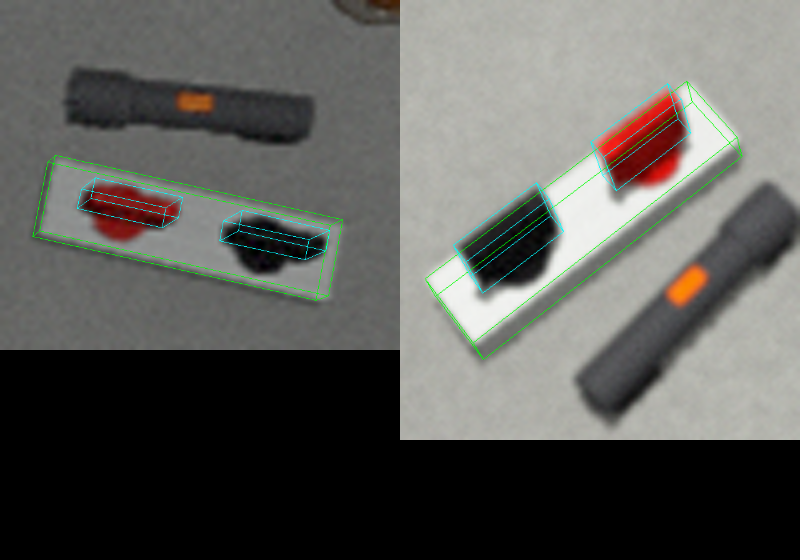

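```bash
cat > plan.py <<'E'
# usage: plan.py x y z az_deg(tool y azimuth) pitch_deg(tool x elev; rotation about tool y) -> tool-axes shift now, turn
import sys,numpy as np
from scipy.spatial.transform import Rotation as Ro
from station import manip
np.set_printoptions(precision=4,suppress=True)
def Rtool(az,pitch=0):
    a=np.radians(az);y=np.array([np.cos(a),np.sin(a),0]);z=np.array([0,0,-1.]);x=np.cross(y,z)
    return Ro.from_matrix(np.c_[x,y,z])*Ro.from_rotvec([0,np.radians(pitch),0])
def state():
    o=manip.observe();q=np.array(o['eef_rot']);return o,np.array(o['position']),Ro.from_quat(q[[1,2,3,0]])
if __name__=='__main__':
    o,p,R=state();print('t',round(o['clock'],2),'pos',p,'F',np.array(o['ft_force']),'gap',round(o['finger_gap'],1),'q',np.array(o['q']))
    m=R.as_matrix();print('tool x',m[:,0],'y az',np.degrees(np.arctan2(m[1,1],m[0,1])),'z',m[:,2])
    if len(sys.argv)>4:
        a=list(map(float,sys.argv[1:]));T=Rtool(a[3],a[4] if len(a)>4 else 0)
        d=np.array(a[:3])-p
        print('shift m (present axes)',R.inv().apply(d)/1000,'(after turn)',T.inv().apply(d)/1000,'turn',(R.inv()*T).as_rotvec())
E
python3 plan.py 438 289.5 120 90.6
```

```text
t 0.2 pos [237.9133 604.5393 214.0092] F [0.1208 0.7923 0.1354] gap 92.3 q [-1.239   0.4681 -0.0116  1.6032  0.006   1.0714 -0.0563]
tool x [-0.9306  0.3661 -0.0001] y az 68.52330324212264 z [-0.0003 -0.001  -1.    ]
shift m (present axes) [-0.3015 -0.2198  0.0943] (after turn) [-0.1968 -0.3171  0.094 ] turn [-0.0011 -0.0001 -0.3853]
```

```bash
python3 -m inch '[[0,0,0,0,0,-0.128,0],[0,0,0,0,0,-0.128,0],[0,0,0,0,0,-0.129,0]]'; python3 -m inch '[[-0.02,-0.032,0.009,0,0,0,0],[-0.02,-0.032,0.009,0,0,0,0],[-0.02,-0.032,0.009,0,0,0,0],[-0.02,-0.032,0.009,0,0,0,0],[-0.02,-0.032,0.01,0,0,0,0],[-0.02,-0.032,0.01,0,0,0,0],[-0.02,-0.032,0.01,0,0,0,0],[-0.02,-0.032,0.01,0,0,0,0],[-0.019,-0.031,0.009,0,0,0,0],[-0.018,-0.03,0.009,0,0,0,0]]'; python3 plan.py 438 289.5 60 90.6
```

```text
clock: 0.5
position: [237.9, 604.7, 214.3]
eef_rot: [-0.0, -0.008, 1.0, -0.0]
ft_force: [-0.4, 0.0, 0.4]
finger_gap: 70.2
clock: 1.5
position: [438.9, 288.3, 120.3]
eef_rot: [0.0, -0.005, 1.0, -0.0]
ft_force: [0.3, 0.4, -0.5]
finger_gap: 46.1
t 1.5 pos [438.9117 288.3463 120.2731] F [ 0.3457  0.3747 -0.4901] gap 46.1 q [-0.646   0.3832  0.0011  1.987  -0.0004  0.7713  0.9359]
tool x [-1.     -0.0098 -0.0002] y az 90.56359318026774 z [ 0.0002 -0.     -1.    ]
shift m (present axes) [0.0009 0.0012 0.0603] (after turn) [0.0009 0.0012 0.0603] turn [-0.0001  0.0002 -0.0006]
```

```bash
python3 -m inch '[[0,0.001,0.03,0,0,0,0],[0.001,0,0.03,0,0,0,0],[0,0,0.02,0,0,0,0],[0,0,0,0,0,0,0]]'; cat > snap.py <<'E'
import sys,cv2,os
from station import manip
from crop import crop
# snap.py tag  (s|t u0 v0 w h scale)...
for n in("scene","top"):
    if any(a==n[0] for a in sys.argv[2:]):
        cv2.imwrite(f"pics/{n}_{sys.argv[1]}.png",manip.grab_frame(n)["image"][:,:,::-1])
a=sys.argv[2:]
ims=[]
for i in range(0,len(a),6):
    n={'s':'scene','t':'top'}[a[i]];o=f"pics/c_{sys.argv[1]}_{i//6}.png";crop(f"pics/{n}_{sys.argv[1]}.png",*map(int,a[i+1:i+6]),o);ims.append(cv2.imread(o))
import numpy as np
H=max(i.shape[0] for i in ims);W=sum(i.shape[1] for i in ims);c=np.zeros((H,W,3),np.uint8);x=0
for i in ims: c[:i.shape[0],x:x+i.shape[1]]=i;x+=i.shape[1]
print(c.shape);cv2.imwrite(f"pics/v_{sys.argv[1]}.png",c)
E
python3 snap.py bar1 t 185 200 80 120 4 s 300 120 110 100 4
```

```text
clock: 1.9
position: [435.4, 289.5, 38.1]
eef_rot: [-0.002, -0.005, 1.0, -0.002]
ft_force: [0.7, 0.8, 0.5]
finger_gap: 45.9
(480, 760, 3)
```

View pics/v_bar1.png

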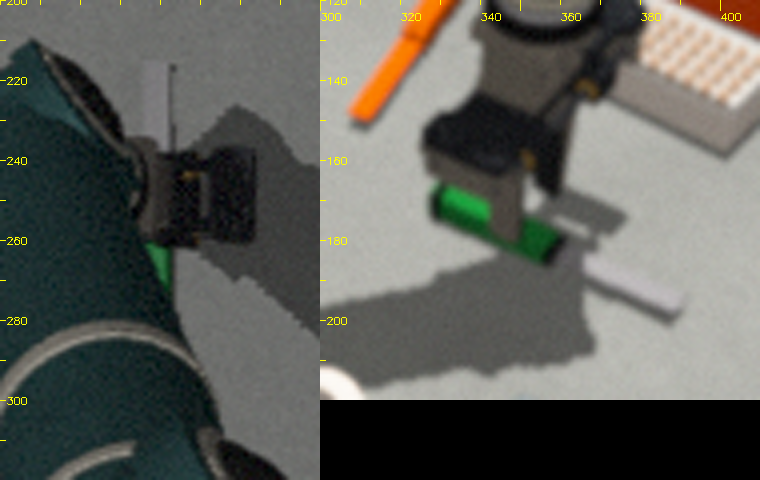

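```bash
python3 -m inch '[[-0.0025,0,0.015,0,0,0,0],[0,0,0.015,0,0,0,0],[0,0,0.003,0,0,0,0],[0,0,0,0,0,0,0]]'; python3 plan.py 438 289.5 3 90.6
```

```text
clock: 2.4
position: [439.1, 290.5, 6.7]
eef_rot: [-0.001, -0.005, 1.0, -0.001]
ft_force: [-0.3, -0.5, 0.4]
finger_gap: 45.8
t 2.4 pos [439.1202 290.514    6.7381] F [-0.2655 -0.4697  0.4195] gap 45.8 q [-0.6472  0.5769 -0.001   2.0267  0.0011  0.5397  0.932 ]
tool x [-0.9999 -0.0102  0.0014] y az 90.58587642514854 z [-0.0014 -0.001  -1.    ]
shift m (present axes) [ 0.0011 -0.001   0.0037] (after turn) [ 0.0011 -0.001   0.0037] turn [-0.001  -0.0014 -0.0002]
```

```bash
python3 -m inch '[[0,0,0.0035,0,0,0,0],[0,0,0,0,0,0,-0.7],[0,0,0,0,0,0,-0.7],[0,0,0,0,0,0,-0.7],[0,0,0,0,0,0,-0.7],[0,0,0,0,0,0,-0.7]]' 55; python3 -m inch '[[0,0,0,0,0,0,-1],[0,0,0,0,0,0,-1],[0,0,-0.03,0,0,0,-1],[0,0,-0.03,0,0,0,-1],[0,0,0,0,0,0,-1]]'; python3 plan.py
```

```text
clock: 3.0
position: [439.9, 291.1, 4.4]
eef_rot: [0.0, -0.005, 1.0, 0.0]
ft_force: [-0.9, 0.3, 0.3]
finger_gap: 19.7
clock: 3.5
position: [441.7, 292.3, 67.1]
eef_rot: [0.002, -0.005, 1.0, 0.002]
ft_force: [1.1, 0.1, -2.7]
finger_gap: 19.5
t 3.5 pos [441.7066 292.2793  67.1303] F [ 1.12    0.0977 -2.6728] gap 19.5 q [-0.6476  0.4713 -0.0003  2.0089  0.0004  0.6552  0.9327]
tool x [-0.9999 -0.01   -0.005 ] y az 90.57191479006673 z [ 0.0049  0.0036 -1.    ]
```

```bash
python3 plan.py 405 21 90 85.2
```

```text
t 3.5 pos [441.7066 292.2793  67.1303] F [ 1.12    0.0977 -2.6728] gap 19.5 q [-0.6476  0.4713 -0.0003  2.0089  0.0004  0.6552  0.9327]
tool x [-0.9999 -0.01   -0.005 ] y az 90.57191479006673 z [ 0.0049  0.0036 -1.    ]
shift m (present axes) [ 0.0393 -0.2708 -0.024 ] (after turn) [ 0.0139 -0.2734 -0.0229] turn [0.0038 0.0048 0.0937]
```

```bash
python3 -m inch '[[0,0,-0.023,0,0,0.094,-1],[0.002,-0.034,0,0,0,0,-1],[0.002,-0.034,0,0,0,0,-1],[0.002,-0.034,0,0,0,0,-1],[0.002,-0.034,0,0,0,0,-1],[0.002,-0.034,0,0,0,0,-1],[0.002,-0.034,0,0,0,0,-1],[0.001,-0.034,0,0,0,0,-1],[0.001,-0.034,0,0,0,0,-1],[0,0,0,0,0,0,-1]]';python3 -m inch '[[0,0,0,0,0,0,-1],[0,0,0,0,0,0,-1]]'; python3 plan.py 405 21 90 85.2;python3 snap.py pre1 t 280 150 90 120 4 s 290 170 130 130 3
```

```text
clock: 4.5
position: [401.2, 16.9, 86.2]
eef_rot: [-0.001, 0.045, 0.999, -0.001]
ft_force: [0.0, 0.6, -1.8]
finger_gap: 19.7
clock: 4.7
position: [402.9, 21.9, 86.7]
eef_rot: [-0.0, 0.041, 0.999, 0.0]
ft_force: [-0.0, 0.6, -1.5]
finger_gap: 19.7
t 4.7 pos [402.8961  21.9353  86.7344] F [-0.0271  0.6224 -1.5327] gap 19.7 q [-0.2184  0.2656  0.0913  2.2846 -0.0434  0.5933  1.3939]
tool x [-0.9966  0.0825  0.0005] y az 85.26744731308841 z [-0.0004  0.0003 -1.    ]
shift m (present axes) [-0.0022 -0.0008 -0.0033] (after turn) [-0.0022 -0.0008 -0.0033] turn [ 0.0002 -0.0005  0.0012]
(480, 750, 3)
```

View pics/v_pre1.png

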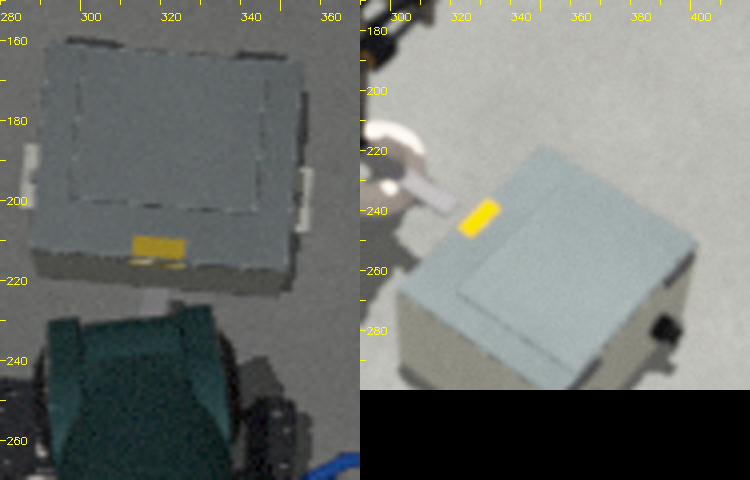

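```bash
python3 crop.py pics/scene_pre1.png 295 205 80 60 10 pics/z1.png; python3 crop.py pics/top_pre1.png 295 200 60 40 12 pics/z2.png
```

```text
(no output)
```

View pics/z1.png

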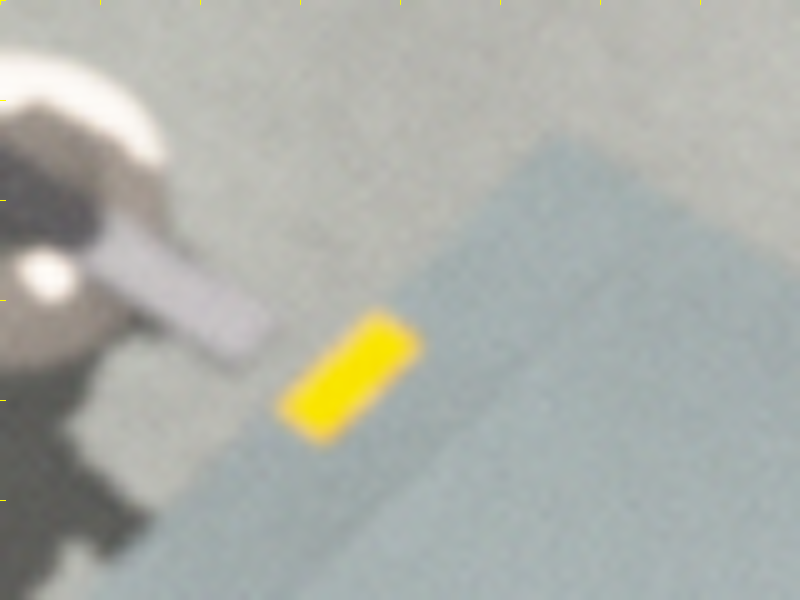

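View pics/z2.png

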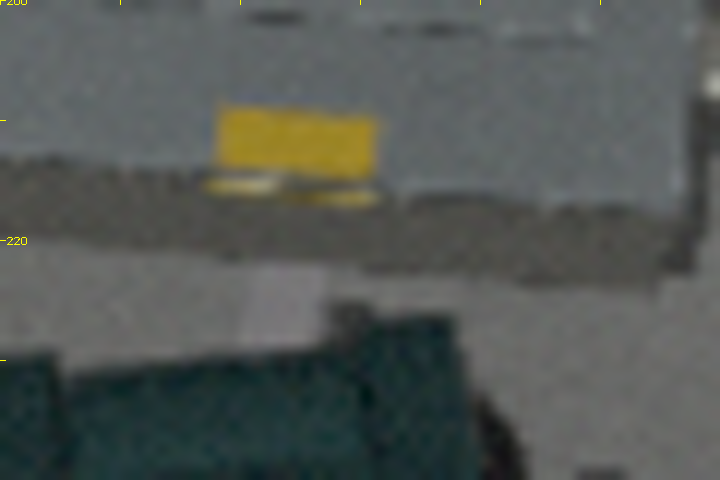

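```bash
python3 - <<'E'
from geo import *
np.set_printoptions(precision=1,suppress=True)
print(tri([320.05,238.7],[318.3,221.6]))
for X in ([523,11.8,95],[527,11.5,95]): print(proj('s',X),proj('t',X))
for k,uv in (('s',[320.05,238.7]),('t',[318.3,221.6])): print(onz(k,uv,95))
# mark corners: front edge of mark
print(tri([295+27.5-.5,205+40.5-.5],[295+215/12-.5,200+165/12-.5]),tri([295+37.5-.5,205+31-.5],[295+375/12-.5,200+178/12-.5]))
print(tri([295+32-.5,205+44.5-.5],[295+375/12-.5,200+178/12-.5]),tri([295+28-.5,205+40.5-.5],[295+375/12-.5,200+178/12-.5]))
E
```

```text
(array([517.2,  12.6,  91.7]), np.float64(0.1709567393700695))
[[321.7 239.2]] [[318.4 219.2]]
[[323.1 240. ]] [[318.5 217.8]]
[519.   10.8  95. ]
[516.2  12.2  95. ]
(array([532.3,  18. ,  76.4]), np.float64(4.462082570396433)) (array([542.7,   3.5, 127.7]), np.float64(5.101589188706555))
(array([542.5,  -4.6,  88.1]), np.float64(1.7667033326387127)) (array([536.4,  -7.2, 103. ]), np.float64(0.5688102422859629))
```

```bash
python3 -m inch '[[-0.005,0,-0.001,0,0,0,-1],[-0.008,0,0,0,0,0,-1],[-0.008,0,0,0,0,0,-1],[-0.008,0,0,0,0,0,-1],[0,0,0,0,0,0,-1]]';python3 plan.py
```

```text
clock: 5.3
position: [433.5, 18.5, 88.2]
eef_rot: [0.001, 0.042, 0.999, 0.0]
ft_force: [-1.3, -0.3, -1.9]
finger_gap: 19.7
t 5.3 pos [433.4679  18.5312  88.1608] F [-1.2886 -0.2848 -1.9024] gap 19.7 q [-0.2039  0.305   0.096   2.219  -0.0494  0.6182  1.4145]
tool x [-0.9965  0.0841 -0.0013] y az 85.17446511872406 z [ 0.0013 -0.     -1.    ]
```

```bash
python3 -m inch '[[-0.01,0,0,0,0,0,-1],[-0.01,0,0,0,0,0,-1],[-0.01,0,0,0,0,0,-1],[0,0,0,0,0,0,-1],[0,0,0,0,0,0,-1]]';python3 plan.py;python3 snap.py ins t 280 150 90 120 4 s 290 190 130 100 3
```

```text
clock: 5.8
position: [461.7, 16.0, 87.9]
eef_rot: [-0.0, 0.042, 0.999, -0.0]
ft_force: [0.3, 0.1, -0.0]
finger_gap: 19.4
t 5.8 pos [461.6947  16.0207  87.9188] F [ 0.2881  0.1462 -0.0412] gap 19.4 q [-0.1913  0.3456  0.0983  2.1555 -0.0554  0.6434  1.4323]
tool x [-0.9965  0.0839  0.0005] y az 85.18463997185658 z [-0.0005 -0.     -1.    ]
(480, 750, 3)
```

View pics/v_ins.png

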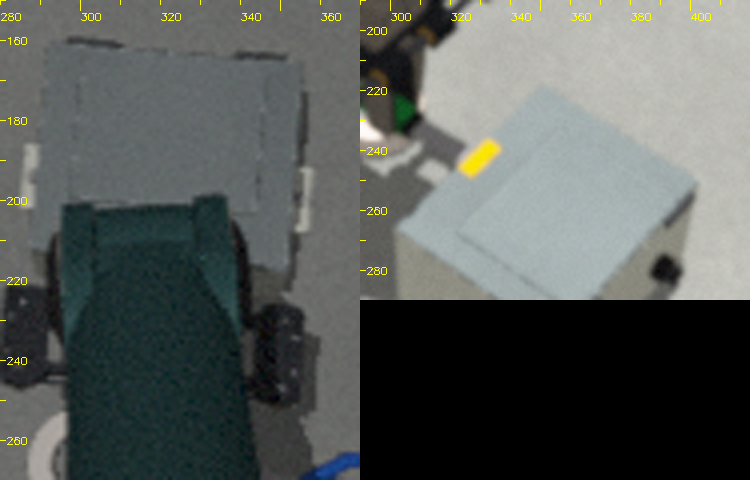

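```bash
python3 -m inch '[[0,0,0.002,0,0,0,-1],[-0.0008,0,0.0078,0,-0.1,0,-1],[-0.0008,0,0.0078,0,-0.1,0,-1],[0,0,0,0,0,0,-1]]' 60;python3 plan.py; python3 -m inch '[[-0.0004,0,0.0039,0,-0.05,0,-1],[-0.0004,0,0.0039,0,-0.05,0,-1],[0,0,0,0,0,0,-1],[0,0,0,0,0,0,-1]]';python3 plan.py;
```

```text
clock: 6.3
position: [462.0, 16.1, 70.3]
eef_rot: [0.1, 0.041, 0.994, -0.004]
ft_force: [-4.2, 0.6, 5.1]
finger_gap: 19.2
t 6.3 pos [462.0427  16.1103  70.3138] F [-4.1783  0.6076  5.1294] gap 19.2 q [-0.2548  0.3074  0.1318  2.3126  0.0086  0.3291  1.3473]
tool x [-0.9768  0.0809 -0.1982] y az 85.2638220606024 z [ 0.1975 -0.0165 -0.9802]
clock: 6.7
position: [464.3, 15.7, 62.6]
eef_rot: [0.146, 0.041, 0.988, -0.007]
ft_force: [-9.1, 1.0, 6.6]
finger_gap: 19.6
t 6.7 pos [464.259   15.7274  62.61  ] F [-9.0579  1.0286  6.5816] gap 19.6 q [-0.3261  0.3097  0.192   2.3826  0.0624  0.1693  1.2763]
tool x [-0.9539  0.0792 -0.2895] y az 85.22926634473909 z [ 0.2884 -0.0254 -0.9572]
```

```bash
python3 snap.py pry1 s 290 190 130 140 5
```

```text
(700, 650, 3)
```

View pics/v_pry1.png

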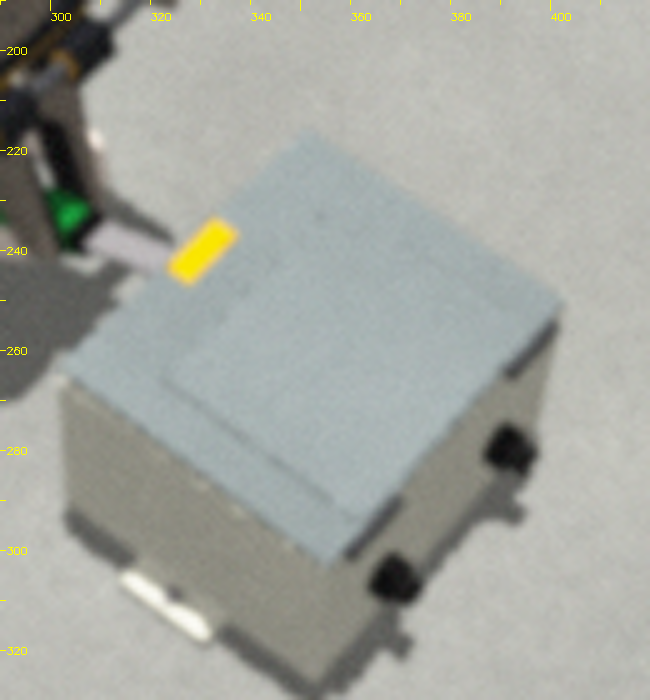

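```bash
python3 -m inch '[[-0.0073,0,-0.0103,0,0,0,-1],[-0.0073,0,-0.0103,0,0,0,-1],[0,0,0,0,0,0,-1],[0,0,0,0,0,0,-1]]';python3 plan.py;python3 snap.py pry2 s 290 170 130 150 4
```

```text
clock: 7.15
position: [474.4, 14.9, 87.1]
eef_rot: [0.149, 0.042, 0.988, -0.006]
ft_force: [0.4, -0.8, -2.0]
finger_gap: 19.2
t 7.15 pos [474.3712  14.9193  87.0574] F [ 0.3923 -0.764  -2.0272] gap 19.2 q [-0.3254  0.2619  0.1964  2.3531  0.0671  0.2405  1.2809]
tool x [-0.9523  0.0803 -0.2944] y az 85.17539813827376 z [ 0.2934 -0.0249 -0.9557]
(600, 520, 3)
```

View pics/v_pry2.png

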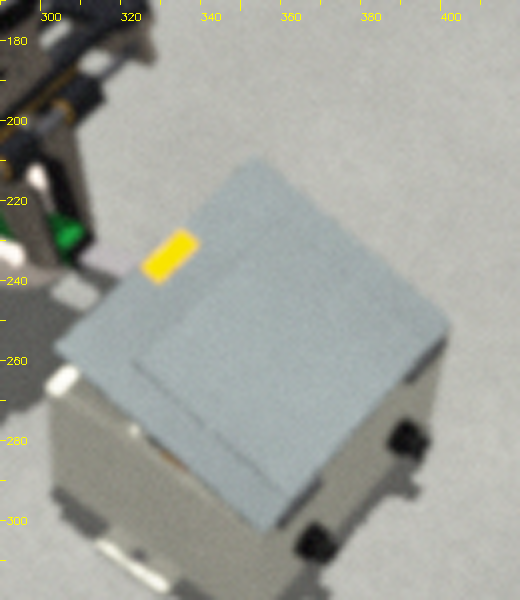

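```bash
python3 -m inch '[[-0.01,0,-0.0126,0,0,0,-1],[-0.01,0,-0.0126,0,0,0,-1],[-0.0146,0,-0.0081,0,0,0,-1],[-0.0146,0,-0.0081,0,0,0,-1],[-0.016,0,-0.004,0,0,0,-1],[-0.016,0,-0.004,0,0,0,-1],[0,0,0,0,0,0,-1],[0,0,0,0,0,0,-1]]';python3 plan.py;python3 snap.py pry3 s 270 120 180 200 4
```

```text
clock: 8.0
position: [536.6, 9.7, 157.6]
eef_rot: [0.149, 0.041, 0.988, -0.006]
ft_force: [-0.5, 0.1, -1.0]
finger_gap: 19.7
t 8.0 pos [536.6003   9.688  157.6179] F [-0.4633  0.1404 -0.987 ] gap 19.7 q [-0.2862  0.2137  0.1899  2.1713  0.0354  0.4671  1.3512]
tool x [-0.9523  0.0801 -0.2943] y az 85.18963070172217 z [ 0.2933 -0.025  -0.9557]
(800, 720, 3)
```

View pics/v_pry3.png

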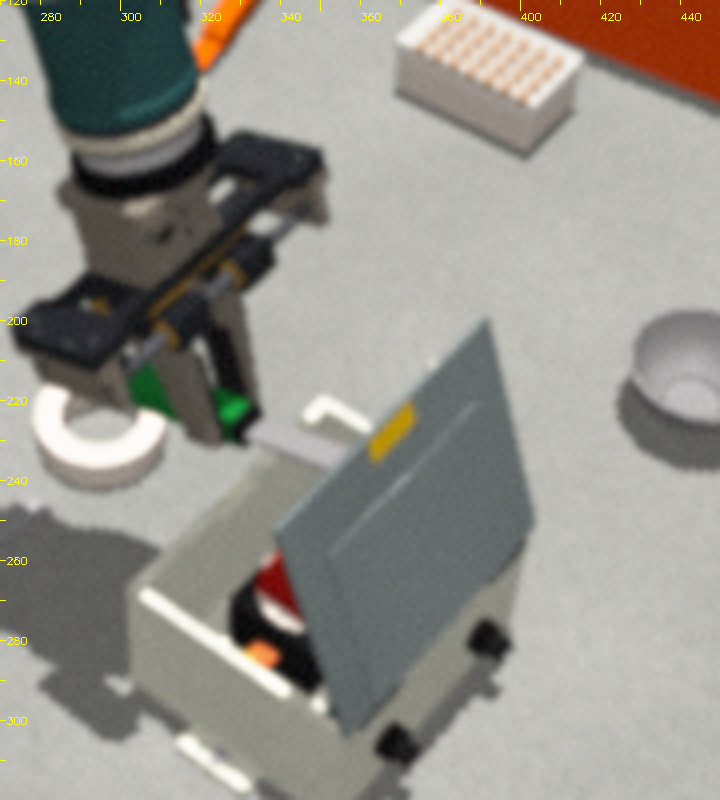

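```bash
python3 -m inch '[[-0.0163,0,0.0014,0,0,0,-1],[-0.0163,0,0.0014,0,0,0,-1],[-0.0151,0,0.0046,0,0,0,-1],[-0.0151,0,0.0046,0,0,0,-1],[-0.0151,0,0.0046,0,0,0,-1],[-0.0151,0,0.0046,0,0,0,-1],[-0.015,0,0.0046,0,0,0,-1],[0,0,0,0,0,0,-1],[0,0,0,0,0,0,-1]]';python3 plan.py;python3 snap.py pry4 s 270 120 180 200 4
```

```text
clock: 8.95
position: [646.3, 0.5, 164.6]
eef_rot: [0.148, 0.041, 0.988, -0.006]
ft_force: [-0.4, -0.0, -1.3]
finger_gap: 19.4
t 8.95 pos [646.281    0.5123 164.6102] F [-0.4272 -0.0005 -1.3114] gap 19.4 q [-0.2157  0.3769  0.1713  1.9173 -0.0355  0.5578  1.4489]
tool x [-0.9526  0.0799 -0.2934] y az 85.19702532156285 z [ 0.2924 -0.0249 -0.956 ]
(800, 720, 3)
```

View pics/v_pry4.png

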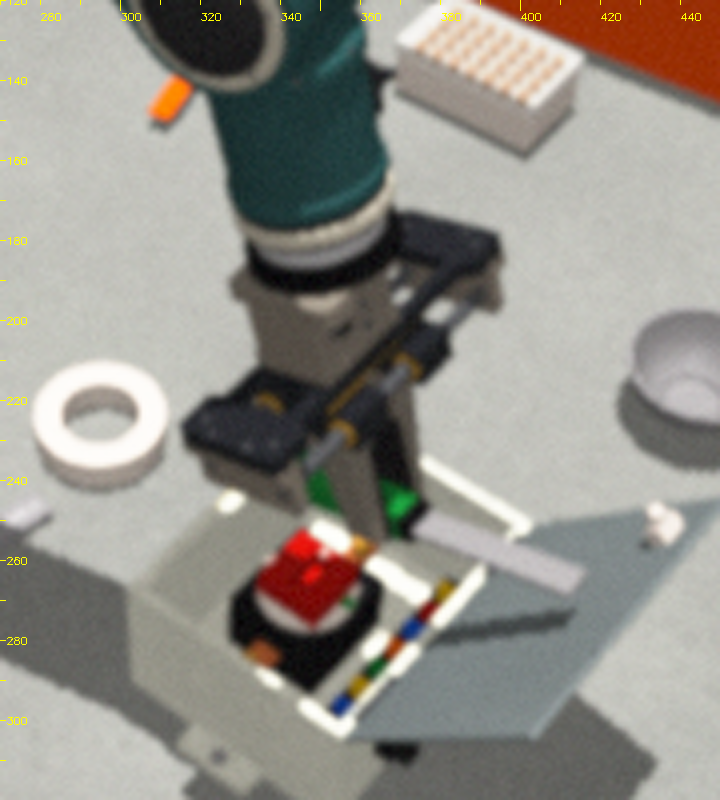

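```bash
python3 -m inch '[[-0.005,0,-0.016,0,0,0,-1],[-0.005,0,-0.016,0,0,0,-1],[-0.005,0,-0.016,0,0,0,-1],[0,0,0,0,0.1,0,-1],[0,0,0,0,0.1,0,-1],[0,0,0,0,0.098,0,-1],[0,0,0,0,0,0,-1]]';python3 plan.py 441 291 120 90.6;
```

```text
clock: 9.7
position: [648.9, 0.3, 215.4]
eef_rot: [0.001, 0.042, 0.999, -0.0]
ft_force: [0.6, -0.2, -1.0]
finger_gap: 19.6
t 9.7 pos [648.8576   0.2652 215.3606] F [ 0.6128 -0.2351 -0.9619] gap 19.6 q [-0.1772  0.4628  0.1713  1.6165 -0.0862  1.0681  1.5045]
tool x [-0.9965  0.084  -0.0018] y az 85.18089455564963 z [ 0.0017 -0.0006 -1.    ]
shift m (present axes) [0.2317 0.2723 0.0948] (after turn) [0.2048 0.2929 0.0954] turn [-0.0005  0.0017 -0.0946]
```

```bash
python3 -m inch '[[0,0,0,0,0,-0.095,-1],[0.025,0.036,0.005,0,0,0,-1],[0.025,0.036,0.005,0,0,0,-1],[0.026,0.036,0.01,0,0,0,-1],[0.026,0.037,0.01,0,0,0,-1],[0.026,0.037,0.015,0,0,0,-1],[0.026,0.037,0.015,0,0,0,-1],[0.026,0.037,0.018,0,0,0,-1],[0.025,0.037,0.018,0,0,0,-1],[0,0,0,0,0,0,-1]]';python3 -m inch '[[0,0,0.02,0,0,0,-1],[0,0,0,0,0,0,-1],[0,0,0,0,0,0,-1]]';python3 plan.py 441 291 30 90.6;python3 snap.py lay1 s 290 120 140 120 5
```

```text
clock: 10.7
position: [432.5, 295.6, 117.4]
eef_rot: [-0.001, -0.011, 1.0, 0.0]
ft_force: [-0.3, 0.8, -1.4]
finger_gap: 19.5
clock: 11.0
position: [439.4, 290.2, 99.7]
eef_rot: [0.001, -0.005, 1.0, -0.0]
ft_force: [0.4, -0.6, -1.3]
finger_gap: 19.4
t 11.0 pos [439.4064 290.1665  99.7302] F [ 0.4107 -0.5998 -1.322 ] gap 19.4 q [-0.6667  0.4156  0.0225  1.9983 -0.011   0.7263  0.9434]
tool x [-0.9999 -0.0106 -0.0023] y az 90.60502344247357 z [ 0.0023 -0.0005 -1.    ]
shift m (present axes) [-0.0014  0.0009  0.0697] (after turn) [-0.0016  0.0008  0.0697] turn [-0.0005  0.0023  0.0001]
(600, 700, 3)
```

View pics/v_lay1.png

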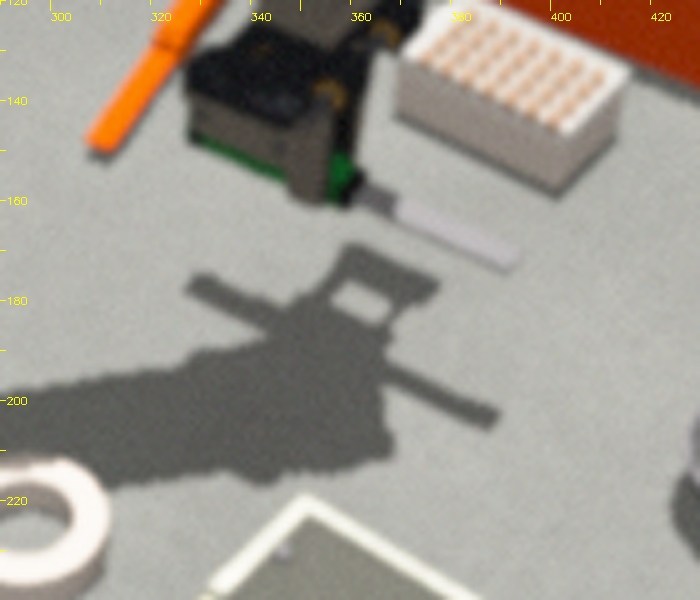

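```bash
python3 -m inch '[[-0.001,0,0.03,0,0,0,-1],[0,0,0.03,0,0,0,-1],[0,0,0.02,0,0,0,-1],[0,0,0.01,0,0,0,-1],[0,0,0,0,0,0,-1],[0,0,0,0,0,0,-1]]';python3 plan.py
```

```text
clock: 11.65
position: [441.7, 291.4, 10.4]
eef_rot: [0.002, -0.005, 1.0, 0.0]
ft_force: [0.1, 1.3, -0.4]
finger_gap: 19.1
t 11.65 pos [441.7397 291.3883  10.4449] F [ 0.1238  1.3348 -0.3591] gap 19.1 q [-0.6613  0.5709  0.0174  2.0247 -0.0154  0.5428  0.948 ]
tool x [-0.9999 -0.0107 -0.0034] y az 90.61357770477882 z [ 0.0034  0.0008 -1.    ]
```

```bash
python3 -m inch '[[0,0,0.004,0,0,0,-1],[0,0,0.001,0,0,0,-1],[0,0,0,0,0,0,-1]]';python3 plan.py
```

```text
clock: 11.95
position: [441.1, 291.3, 4.8]
eef_rot: [0.001, -0.006, 1.0, 0.0]
ft_force: [-0.6, 0.1, -1.7]
finger_gap: 19.5
t 11.95 pos [441.1143 291.2536   4.8408] F [-0.5532  0.105  -1.6702] gap 19.5 q [-0.6614  0.5809  0.017   2.0261 -0.0157  0.5325  0.9482]
tool x [-0.9999 -0.0112 -0.0025] y az 90.6395375521072 z [ 0.0025  0.0002 -1.    ]
```

```bash
python3 -m inch '[[0,0,0.001,0,0,0,-1],[0,0,0,0,0,0,-1],[0,0,0,0,0,0,-0.3],[0,0,0,0,0,0,-0.1],[0,0,0,0,0,0,0],[0,0,-0.02,0,0,0,0],[0,0,-0.04,0,0,0,0],[0,0,-0.04,0,0,0,0]]';python3 -m inch '[[0,0,-0.04,0,0,0,-0.1],[0,0,0,0,0,0,-0.1]]';python3 plan.py
```

```text
clock: 12.75
position: [440.1, 290.6, 103.9]
eef_rot: [0.0, -0.006, 1.0, -0.001]
ft_force: [0.3, -0.2, 0.4]
finger_gap: 45.8
clock: 12.95
position: [443.7, 293.3, 148.7]
eef_rot: [0.005, -0.005, 1.0, 0.003]
ft_force: [0.0, 0.7, -0.1]
finger_gap: 41.3
t 12.95 pos [443.6947 293.2791 148.7005] F [ 0.0341  0.6566 -0.1383] gap 41.3 q [-0.6688  0.3455  0.0253  1.9618 -0.0099  0.8226  0.9433]
tool x [-0.9999 -0.0108 -0.0102] y az 90.62479621788621 z [ 0.0102  0.006  -0.9999]
```

```bash
python3 -m inch '[[0,-0.045,-0.02,0,0,0,-0.1],[0,-0.045,-0.01,0,0,0,-0.1],[0,-0.045,0,0,0,0,-0.1],[0,-0.045,0,0,0,0,-0.1],[0,-0.045,0,0,0,0,-0.1],[0,-0.045,0,0,0,0,-0.1],[-0.005,-0.045,0,0,0,0,-0.1],[-0.01,-0.045,0,0,0,0,-0.1],[-0.01,-0.045,0,0,0,0,-0.1],[-0.01,-0.045,0,0,0,0,-0.1]]';python3 -m inch '[[-0.005,-0.04,0,0,0,0.13,-0.1],[0,0,0,0,0,0.14,-0.1],[0,0,0,0,0,0.14,-0.1],[0,0,0,0,0,0.14,-0.1],[0,0,0,0,0,0.14,-0.1],[0,0,0,0,0,0.14,-0.1],[0,0,0,0,0,0.14,-0.1],[0,0,0,0,0,0.14,-0.1]]';python3 plan.py 483 -279 120 -13.3; python3 snap.py key1 s 170 160 250 220 3;  python3 snap.py key1b t 200 150 180 140 4 
```

```text
clock: 13.95
position: [480.4, -160.1, 173.0]
eef_rot: [0.001, -0.006, 1.0, -0.0]
ft_force: [0.6, 0.3, -0.7]
finger_gap: 41.5
clock: 14.75
position: [485.6, -198.2, 172.8]
eef_rot: [0.0, 0.525, 0.851, 0.0]
ft_force: [-0.8, 0.3, -0.0]
finger_gap: 41.8
t 14.75 pos [ 485.6126 -198.2429  172.7948] F [-0.7798  0.305  -0.0425] gap 41.8 q [-0.1165  0.3272  0.5329  1.9772 -0.2117  0.8902  0.9933]
tool x [-0.4495  0.8933 -0.0006] y az 26.709577402769096 z [ 0.0008 -0.0002 -1.    ]
shift m (present axes) [-0.0709 -0.0387  0.0528] (after turn) [-0.0792  0.016   0.0528] turn [0.0008 0.0003 0.6983]
(660, 750, 3)
(560, 720, 3)
```

View pics/v_key1.png

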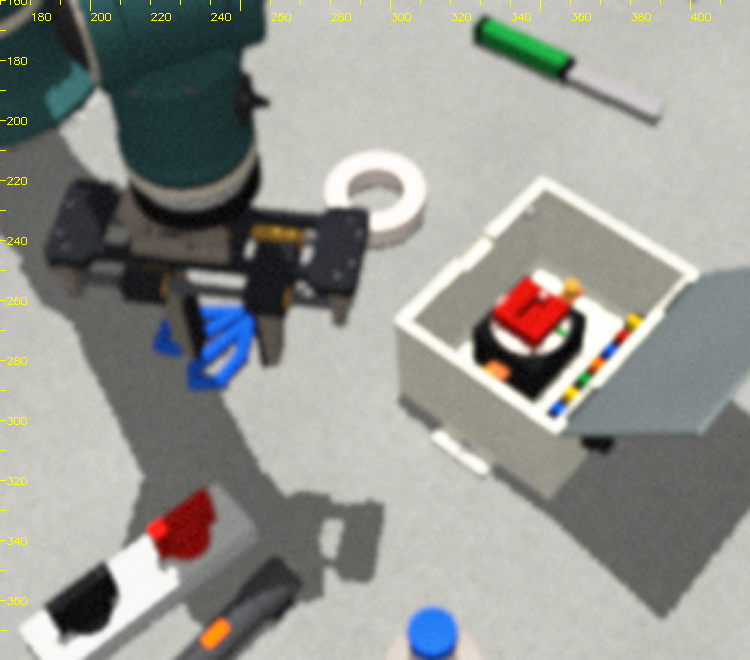

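View pics/v_key1b.png

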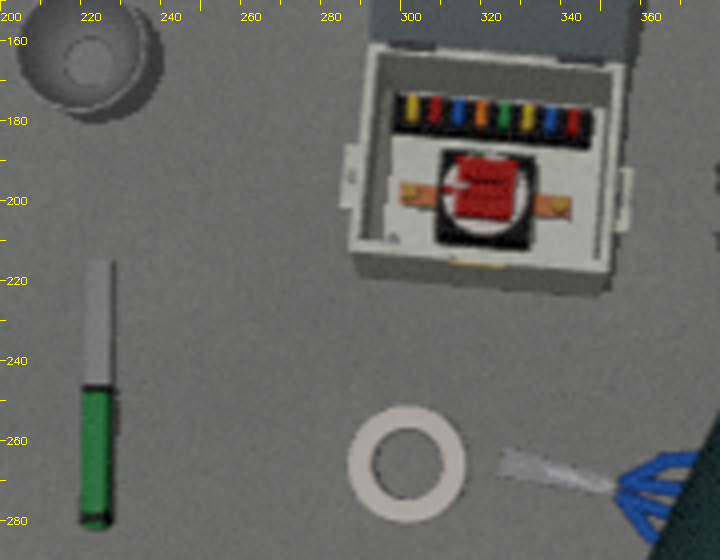

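Cover stays open against its stop, and the bar lies flat where it was (top ≈(224,246)). The two keys are red at scene ≈(228,334) and black at ≈(195,358). Red is the one described. Enlarging the rotor next.

```bash
python3 crop.py pics/scene_key1.png 325 240 50 50 12 pics/z3.png; python3 crop.py pics/top_key1b.png 295 175 50 45 14 pics/z4.png
```

```text
(no output)
```

View pics/z3.png

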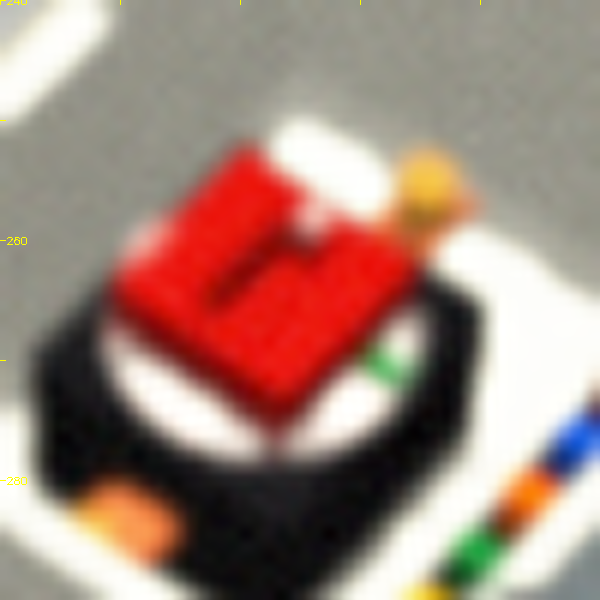

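View pics/z4.png

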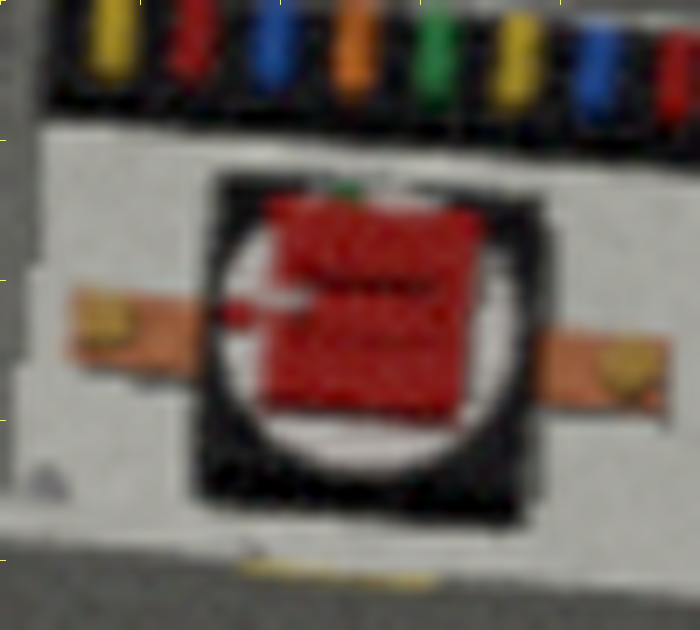

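```bash
cat > fit.py <<'E'
from geo import *
np.set_printoptions(precision=3,suppress=True)
def fit(model,t,s,x0):
    model=np.array(model,float)
    def X(p):
        c,n=np.cos(p[2]),np.sin(p[2]);M=model.copy();M[:,:2]=model[:,:2]@np.array([[c,n],[-n,c]])+p[:2];return M
    def f(p):
        r=[]
        if t is not None:r.append((proj('t',X(p))-t).ravel())
        if s is not None:r.append((proj('s',X(p))-s).ravel())
        return np.concatenate(r)
    r=least_squares(f,x0);return r.x,r.fun.reshape(-1,2)
E
python3 - <<'E'
from fit import *
t=cr(295,175,14,[(268,197),(485,208),(462,420),(257,412)]);s=cr(325,240,12,[(420,265),(275,402),(112,292),(248,148)])
m=[[21,21,72],[21,-21,72],[-21,-21,72],[-21,21,72]]
for a,b in((t,s),(t,None),(None,s)):
    x,r=fit(m,a,b,[612,3,-.08]);print(x,np.degrees(x[2]));print(r.mean(0))
for a,b in zip(t,s): print(tri(b,a))
# box per camera, compare bias
A=lambda *p:cr(200,150,4,p)[0]; B=lambda *p:cr(290,150,3,p)[0]
t=np.array([A(*p) for p in [(347,248),(608,268),(622,60),(367,40)]]);s=np.array([B(*p) for p in [(183,207),(38,350),(200,456),(337,300)]])
m=[[-75,90,104],[-75,-90,104],[75,-90,104],[75,90,104]]
for a,b in((t,s),(t,None),(None,s)): print('box',fit(m,a,b,[612,3,-.08])[0])
C=lambda *p:cr(395,195,8,p)[0]; D=lambda *p:cr(170,300,5,p)[0]
t=np.array([C(*p) for p in [(90,255),(550,358),(528,480),(60,375)]]);s=np.array([D(*p) for p in [(428,172),(93,432),(33,348),(358,103)]])
m=[[23,85,24],[23,-85,24],[-23,-85,24],[-23,85,24]]
for a,b in((t,s),(t,None),(None,s)): print('blk',fit(m,a,b,[470,-320,-.2])[0])
E
```

```text
[596.053   3.552  -0.095] -5.4526751191418805
[-0.137 -0.998]
[592.731   4.5    -0.071] -4.06269312685486
[-0.     0.003]
[598.475   2.282  -0.115] -6.5781282053455294
[-0.002  0.   ]
(array([619.178,  25.541,  64.307]), np.float64(0.302728533399943))
(array([614.644, -19.425,  68.957]), np.float64(0.07666318211397538))
(array([572.667, -13.32 ,  63.735]), np.float64(0.5010993835218756))
(array([575.603,  29.45 ,  64.241]), np.float64(0.8863218840808713))
box [612.33    3.296  -0.084]
box [609.942   3.696  -0.088]
box [613.966   2.651  -0.082]
blk [ 473.52  -320.122   -0.233]
blk [ 471.012 -320.362   -0.234]
blk [ 475.102 -320.088   -0.233]
```

```bash
python3 -m inch '[[0,0,0,0,0,0.14,-0.1],[0,0,0,0,0,0.14,-0.1],[0,0,0,0,0,0.14,-0.1],[0,0,0,0,0,0.14,-0.1],[0,0,0,0,0,0.138,-0.1],[-0.04,0.008,0.02,0,0,0,-0.1],[-0.039,0.008,0.033,0,0,0,-0.1],[0,0,0.02,0,0,0,-0.1],[0,0,0,0,0,0,-0.1],[0,0,0,0,0,0,-0.1]]';python3 plan.py 483 -279 33 -13.3; python3 snap.py key2 s 170 270 110 110 5 t 390 195 80 80 3;
```

```text
clock: 15.85
position: [483.9, -277.2, 101.5]
eef_rot: [0.0, 0.782, 0.624, 0.0]
ft_force: [-0.3, 0.3, 0.3]
finger_gap: 41.2
t 15.85 pos [ 483.9098 -277.2032  101.4736] F [-0.3489  0.3392  0.3232] gap 41.2 q [-0.0231  0.5156  0.6234  1.9529 -0.4137  0.8009  0.6083]
tool x [0.2221 0.975  0.0006] y az -12.832036153736293 z [ 0.0009  0.0004 -1.    ]
shift m (present axes) [-0.002  -0.0005  0.0685] (after turn) [-0.002  -0.0005  0.0685] turn [ 0.0007 -0.0006  0.0082]
(550, 790, 3)
```

View pics/v_key2.png

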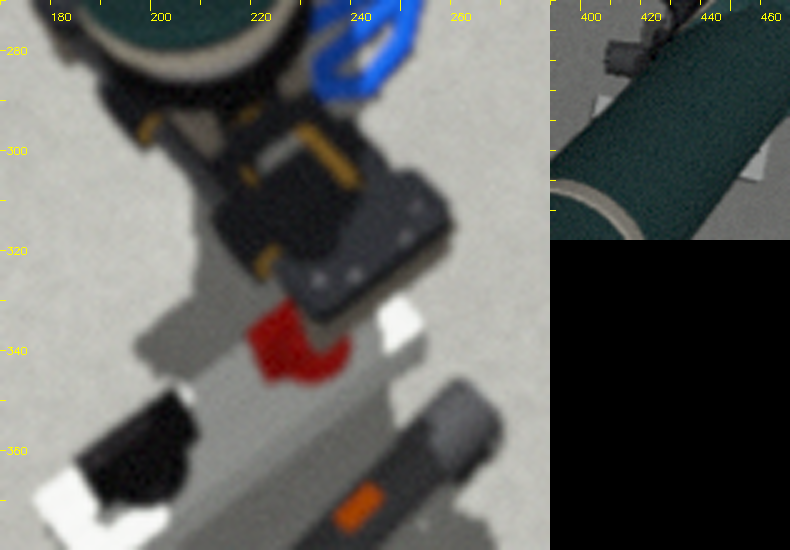

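The red key at scene ≈(228,338) is under the gripper, and the black one at ≈(195,360) is well clear. Descending.

```bash
python3 -m inch '[[-0.001,0,0.03,0,0,0.008,-0.1],[0,0,0.025,0,0,0,-0.1],[0,0,0.011,0,0,0,-0.1],[0,0,0,0,0,0,-0.1],[0,0,0,0,0,0,-0.1]]';python3 plan.py 483 -279 34 -13.3; python3 snap.py key3 s 170 270 110 110 5 
```

```text
clock: 16.45
position: [484.9, -278.8, 36.9]
eef_rot: [0.001, 0.785, 0.62, 0.001]
ft_force: [0.1, 0.2, 0.6]
finger_gap: 41.5
t 16.45 pos [ 484.8613 -278.8221   36.8762] F [0.0565 0.1889 0.6366] gap 41.5 q [ 0.0365  0.6167  0.5524  1.9742 -0.5025  0.6844  0.6705]
tool x [0.2313 0.9729 0.0001] y az -13.373185486395395 z [ 0.0036 -0.0008 -1.    ]
shift m (present axes) [-0.0006 -0.0018  0.0029] (after turn) [-0.0006 -0.0018  0.0029] turn [ 0.0037 -0.0001 -0.0013]
(550, 550, 3)
```

View pics/v_key3.png

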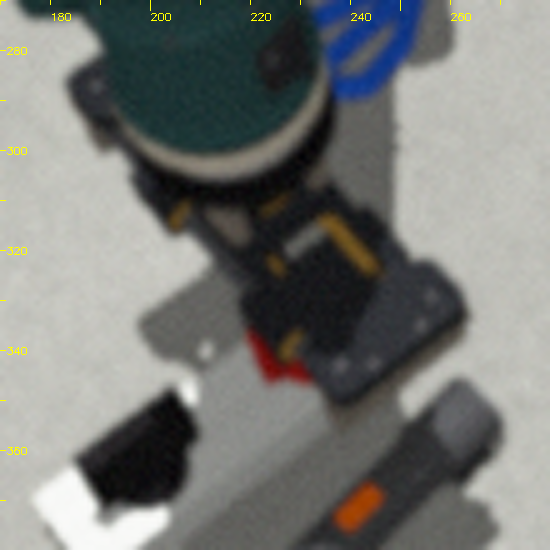

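```bash
python3 -m inch '[[0,0,0.002,0,0,0,-0.5],[0,0,0,0,0,0,-0.6],[0,0,0,0,0,0,-0.6],[0,0,0,0,0,0,-0.7],[0,0,0,0,0,0,-0.8]]' 25;python3 plan.py; python3 -m inch '[[0,0,0,0,0,0,-1],[0,0,0,0,0,0,-1],[0,0,0,0,0,0,-1]]';python3 plan.py
```

```text
clock: 17.0
position: [484.1, -278.7, 33.9]
eef_rot: [0.001, 0.785, 0.62, 0.001]
ft_force: [-0.3, 0.6, 0.9]
finger_gap: 11.7
t 17.0 pos [ 484.1245 -278.6781   33.915 ] F [-0.3206  0.5658  0.878 ] gap 11.7 q [ 0.0393  0.6212  0.5492  1.9754 -0.5057  0.6802  0.6728]
tool x [0.2319 0.9727 0.0003] y az -13.409079743974385 z [ 0.0023 -0.0002 -1.    ]
clock: 17.3
position: [484.1, -278.7, 33.9]
eef_rot: [0.001, 0.785, 0.62, 0.001]
ft_force: [-0.5, 1.2, 2.3]
finger_gap: 12.1
t 17.3 pos [ 484.1336 -278.6799   33.902 ] F [-0.5315  1.2029  2.323 ] gap 12.1 q [ 0.0393  0.6212  0.5492  1.9754 -0.5057  0.6803  0.6728]
tool x [0.232  0.9727 0.0004] y az -13.412225604923092 z [ 0.0023 -0.0001 -1.    ]
```

```bash
python3 -m inch '[[0,0,-0.01,0,0,0,-1],[0,0,-0.03,0,0,0,-1],[0,0,-0.04,0,0,0,-1],[0,0,-0.04,0,0,0,-1],[0,0,-0.03,0,0,0,-1],[0,0,0,0,0,0,-1]]' 40;python3 plan.py 596 3.5 180 -5.2; python3 snap.py key4 s 170 200 150 180 4;
```

```text
clock: 17.9
position: [485.8, -280.2, 188.2]
eef_rot: [0.004, 0.785, 0.62, 0.003]
ft_force: [-0.2, -0.7, -0.4]
finger_gap: 11.7
t 17.9 pos [ 485.7561 -280.1795  188.2388] F [-0.1704 -0.7334 -0.3509] gap 11.7 q [-0.0941  0.395   0.7072  1.8937 -0.3149  0.9551  0.5228]
tool x [ 0.2324  0.9726 -0.0003] y az -13.438475848187169 z [ 0.0096 -0.0026 -1.    ]
shift m (present axes) [0.3015 0.0412 0.0085] (after turn) [0.2925 0.0841 0.0082] turn [ 0.0099  0.0011 -0.1438]
(720, 600, 3)
```

View pics/v_key4.png

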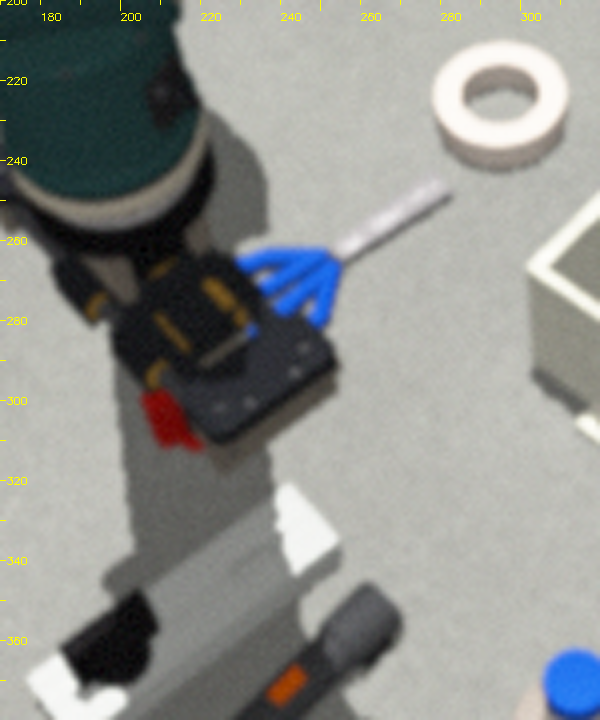

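```bash
python3 -m inch '[[0,0,0,0.005,0,-0.072,-1],[0,0,0,0.005,0,-0.072,-1],[0.042,0.012,0,0,0,0,-1],[0.042,0.012,0,0,0,0,-1],[0.042,0.012,0,0,0,0,-1],[0.042,0.012,0,0,0,0,-1],[0.042,0.012,0,0,0,0,-1],[0.042,0.012,0,0,0,0,-1],[0.041,0.012,0,0,0,0,-1],[0,0,0,0,0,0,-1]]';python3 -m inch '[[0,0,0.02,0,0,0,-1],[0,0,0.02,0,0,0,-1],[0,0,0,0,0,0,-1],[0,0,0,0,0,0,-1]]';python3 plan.py 596 3.5 120 -5.2; python3 snap.py iso1 s 300 200 150 120 5;python3 snap.py iso1b t 260 130 120 110 5
```

```text
clock: 18.95
position: [594.2, 13.6, 181.0]
eef_rot: [-0.005, 0.735, 0.678, -0.003]
ft_force: [-0.4, 0.7, -1.5]
finger_gap: 11.6
clock: 19.35
position: [592.7, 5.1, 142.6]
eef_rot: [-0.004, 0.738, 0.674, -0.003]
ft_force: [-0.1, -0.7, -0.6]
finger_gap: 11.6
t 19.35 pos [592.6669   5.1422 142.5565] F [-0.1431 -0.6688 -0.6384] gap 11.6 q [-0.4935  0.5006  0.5672  1.8309 -0.3319  0.9161  0.1349]
tool x [ 0.0907  0.9959 -0.0001] y az -5.201377193857388 z [-0.01    0.0008 -0.9999]
shift m (present axes) [-0.0013  0.0037  0.0225] (after turn) [-0.0013  0.0035  0.0226] turn [-0.01    0.0001 -0.    ]
(600, 750, 3)
(550, 600, 3)
```

View pics/v_iso1.png

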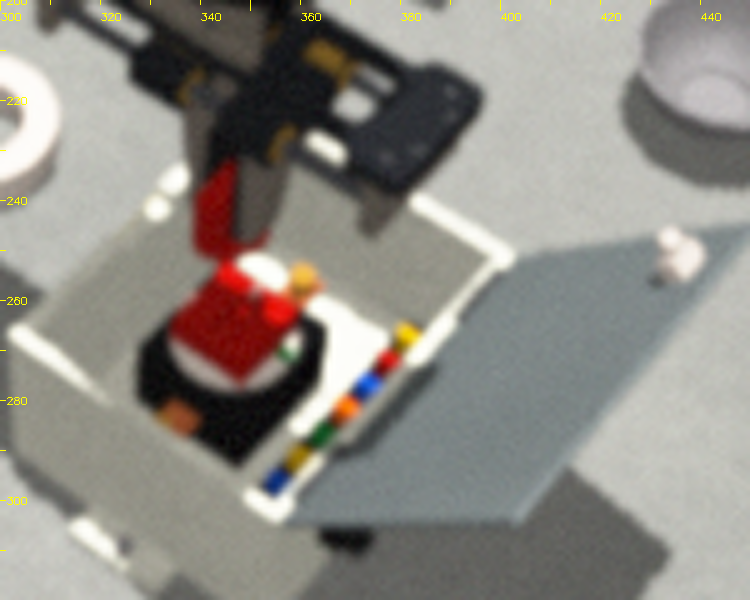

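View pics/v_iso1b.png

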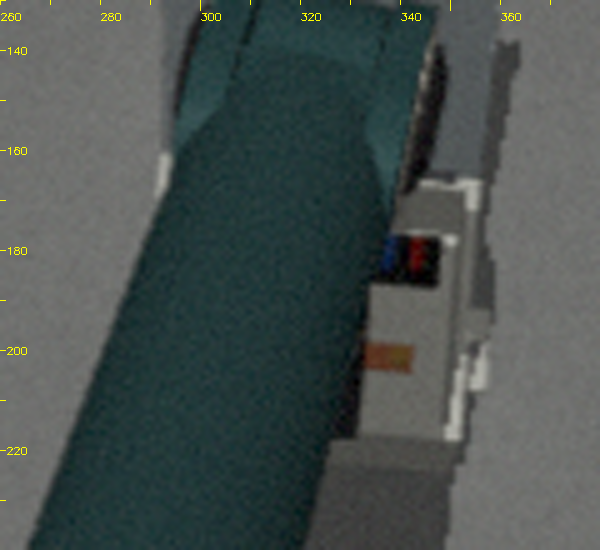

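```bash
python3 -m inch '[[-0.001,0.0035,0.017,-0.01,0,0,-1],[0,0,0.012,0,0,0,-1],[0,0,0.007,0,0,0,-1],[0,0,0,0,0,0,-1],[0,0,0,0,0,0,-1]]';python3 plan.py 596 3.5 104 -5.2; python3 snap.py iso2 s 320 225 65 65 12
```

```text
clock: 19.95
position: [596.9, 4.3, 107.5]
eef_rot: [0.001, 0.738, 0.675, 0.001]
ft_force: [0.9, 0.1, -1.2]
finger_gap: 11.6
t 19.95 pos [596.9308   4.3369 107.5353] F [ 0.9493  0.1157 -1.1985] gap 11.6 q [-0.471   0.5477  0.5416  1.851  -0.369   0.8412  0.1649]
tool x [0.09   0.9959 0.0007] y az -5.166249929972068 z [ 0.0023  0.0005 -1.    ]
shift m (present axes) [-0.0009 -0.0009  0.0035] (after turn) [-0.0009 -0.0009  0.0035] turn [ 0.0023 -0.0007  0.0006]
(780, 780, 3)
```

View pics/v_iso2.png

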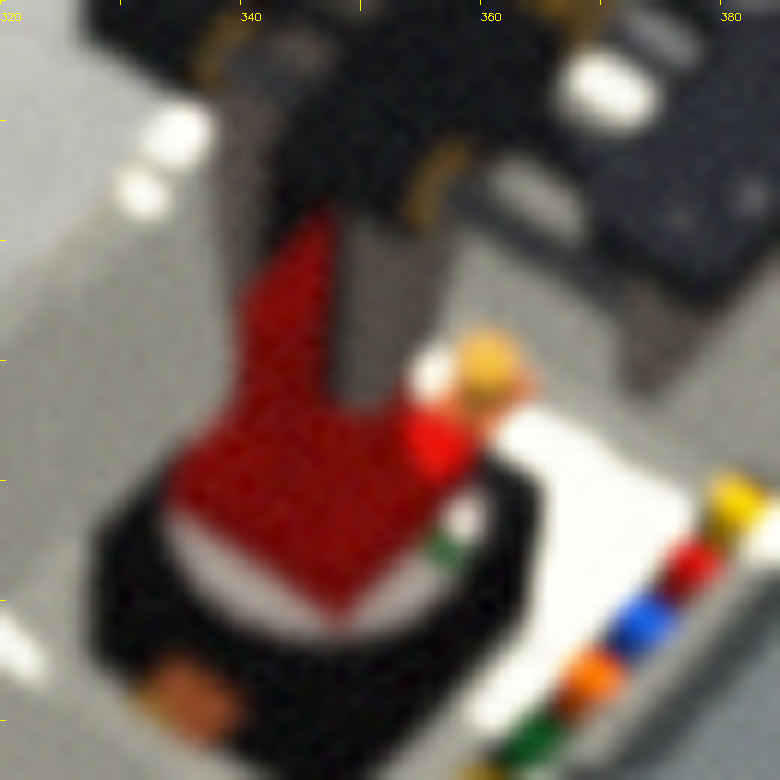

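```bash
python3 -m inch '[[-0.001,-0.001,0.004,0,0,0,-1],[0,0,0.004,0,0,0,-1],[0,0,0.003,0,0,0,-1],[0,0,0,0,0,0,-1]]';python3 plan.py 596 3.5 94 -5.2;python3 -m inch '[[0,0,0.002,0,0,0,-1],[0,0,0.001,0,0,0,-1],[0,0,0,0,0,0,-1]]';python3 plan.py 596 3.5 94 -5.2
```

```text
clock: 20.4
position: [595.3, 3.6, 95.7]
eef_rot: [0.0, 0.738, 0.675, 0.001]
ft_force: [0.8, 0.7, -1.5]
finger_gap: 11.4
t 20.4 pos [595.3126   3.5827  95.7252] F [ 0.8457  0.7492 -1.464 ] gap 11.4 q [-0.4631  0.5623  0.5326  1.8599 -0.38    0.8199  0.1751]
tool x [0.0899 0.996  0.0006] y az -5.157558091461032 z [ 0.0012  0.0005 -1.    ]
shift m (present axes) [-0.      0.0007  0.0017] (after turn) [-0.      0.0007  0.0017] turn [ 0.0012 -0.0006  0.0007]
clock: 20.7
position: [595.6, 3.5, 93.1]
eef_rot: [0.0, 0.738, 0.675, 0.001]
ft_force: [0.2, 0.2, -1.5]
finger_gap: 11.6
t 20.7 pos [595.6021   3.544   93.1448] F [ 0.23    0.2264 -1.5074] gap 11.6 q [-0.4613  0.566   0.5304  1.861  -0.3829  0.8148  0.1773]
tool x [0.09   0.9959 0.0007] y az -5.161572439815332 z [ 0.0019  0.0005 -1.    ]
shift m (present axes) [-0.      0.0004 -0.0009] (after turn) [-0.      0.0004 -0.0009] turn [ 0.0019 -0.0007  0.0007]
```

```bash
python3 -m inch '[[0,0,0.002,0,0,0,-1],[0,0,0.002,0,0,0,-1],[0,0,0,0,0,0,-1]]';python3 -m inch '[[0,0,0.002,0,0,0,-1],[0,0,0.002,0,0,0,-1],[0,0,0,0,0,0,-1]]';python3 plan.py 596 3.5 82 -5.2
```

```text
clock: 21.0
position: [595.4, 3.6, 88.9]
eef_rot: [0.0, 0.738, 0.675, 0.001]
ft_force: [0.2, 0.2, -1.0]
finger_gap: 11.5
clock: 21.3
position: [595.4, 3.6, 84.9]
eef_rot: [0.0, 0.738, 0.675, 0.001]
ft_force: [-0.7, 0.2, -0.5]
finger_gap: 12.1
t 21.3 pos [595.4486   3.5592  84.9274] F [-0.7137  0.2368 -0.4535] gap 12.1 q [-0.456   0.5777  0.5237  1.8646 -0.391   0.8007  0.1836]
tool x [0.0899 0.996  0.0006] y az -5.15827721574276 z [ 0.0016  0.0005 -1.    ]
shift m (present axes) [-0.      0.0006  0.0029] (after turn) [-0.      0.0006  0.0029] turn [ 0.0015 -0.0006  0.0007]
```

Freely in. Now pressing home.

```bash
python3 -m inch '[[0,0,0.002,0,0,0,-1],[0,0,0.001,0,0,0,-1],[0,0,0,0,0,0,-1]]';python3 -m inch '[[0,0,0.001,0,0,0,-1],[0,0,0,0,0,0,-1]]';python3 -m inch '[[0,0,0.001,0,0,0,-1],[0,0,0,0,0,0,-1]]';python3 plan.py
```

```text
clock: 21.6
position: [595.6, 3.6, 82.1]
eef_rot: [0.0, 0.738, 0.675, 0.001]
ft_force: [-0.6, -0.3, -0.4]
finger_gap: 11.8
clock: 21.8
position: [595.7, 3.5, 81.9]
eef_rot: [0.0, 0.738, 0.675, 0.001]
ft_force: [-1.7, -0.1, 4.4]
finger_gap: 11.5
clock: 22.0
position: [595.8, 3.5, 81.8]
eef_rot: [0.0, 0.738, 0.675, 0.001]
ft_force: [-4.8, 1.0, 12.5]
finger_gap: 11.4
t 22.0 pos [595.7672   3.5239  81.7921] F [-4.7971  1.0392 12.4956] gap 11.4 q [-0.4528  0.5822  0.5205  1.8656 -0.3954  0.795   0.1874]
tool x [0.09   0.9959 0.0018] y az -5.164657938898965 z [ 0.0021  0.0016 -1.    ]
```

```bash
python3 -m inch '[[0,0,-0.0007,0,0,0,-1],[0,0,0,0,0,0.1,-1],[0,0,0,0,0,0.1,-1],[0,0,0,0,0,0.1,-1],[0,0,0,0,0,0,-1]]' 60;python3 plan.py;python3 -c "
from station import manip;print(manip.observe()['torque'])"
```

```text
clock: 22.5
position: [596.6, 3.8, 81.9]
eef_rot: [0.001, 0.831, 0.556, 0.002]
ft_force: [-0.4, -0.9, 5.7]
finger_gap: 12.0
t 22.5 pos [596.5645   3.7659  81.8565] F [-0.4035 -0.88    5.7229] gap 12.0 q [-0.5085  0.6001  0.5976  1.8685 -0.4561  0.8082 -0.063 ]
tool x [0.3818 0.9243 0.0021] y az -22.444195405699897 z [ 0.0038  0.0007 -1.    ]
[-0.0131657   0.34887808 -0.07349896]
```

```bash
python3 -m inch '[[0,0,0,0,0,0.1,-1],[0,0,0,0,0,0.1,-1],[0,0,0,0,0,0.1,-1],[0,0,0,0,0,0.1,-1],[0,0,0,0,0,0.1,-1],[0,0,0,0,0,0,-1]]';python3 plan.py;python3 -c "
from station import manip;print(manip.observe()['torque'])"
```

```text
clock: 23.1
position: [595.8, 4.3, 81.8]
eef_rot: [-0.0, 0.943, 0.333, 0.001]
ft_force: [-3.0, 2.5, 9.7]
finger_gap: 11.8
t 23.1 pos [595.7724   4.2859  81.8463] F [-2.9655  2.4596  9.7329] gap 11.8 q [-0.595   0.6367  0.7228  1.8742 -0.5583  0.8412 -0.4758]
tool x [0.7779 0.6283 0.0026] y az -51.0718594656256 z [ 0.002   0.0017 -1.    ]
[ 0.24321285  0.90578733 -0.03944145]
```

```bash
python3 -m inch '[[0,0,0,0,0,0.1,-1],[0,0,0,0,0,0.1,-1],[0,0,0,0,0,0.1,-1],[0,0,0,0,0,0.1,-1],[0,0,0,0,0,0,-1]]';python3 plan.py;python3 -c "
from station import manip;print(manip.observe()['torque'])"
```

```text
clock: 23.6
position: [595.4, 4.9, 81.8]
eef_rot: [-0.001, 0.99, 0.139, 0.001]
ft_force: [-4.0, 3.8, 10.8]
finger_gap: 11.8
t 23.6 pos [595.3794   4.9186  81.8432] F [-4.0205  3.7672 10.7668] gap 11.8 q [-0.6593  0.6733  0.8207  1.8781 -0.641   0.8746 -0.8064]
tool x [0.9611 0.2761 0.0017] y az -73.96951841633178 z [ 0.0009  0.0029 -1.    ]
[ 0.62338716  1.31287889 -0.04613806]
```

```bash
for i in 1; do python3 -m inch '[[0,0,0,0,0,0.07,-1],[0,0,0,0,0,0.07,-1],[0,0,0,0,0,0,-1]]' ;python3 plan.py;python3 -c "
from station import manip;print(manip.observe()['torque'])"; done
python3 -m inch '[[0,0,0,0,0,0.06,-1],[0,0,0,0,0,0.06,-1],[0,0,0,0,0,0,-1]]' ;python3 plan.py;python3 -c "
from station import manip;print(manip.observe()['torque'])"
```

```text
clock: 23.9
position: [595.3, 5.2, 81.8]
eef_rot: [-0.002, 0.998, 0.07, 0.0]
ft_force: [-5.6, 3.2, 10.6]
finger_gap: 11.4
t 23.9 pos [595.2804   5.2199  81.8102] F [-5.6271  3.207  10.5766] gap 11.4 q [-0.6802  0.6876  0.8537  1.8793 -0.6697  0.8877 -0.9219]
tool x [0.9901 0.1402 0.0011] y az -81.93860495640887 z [ 0.0007  0.0035 -1.    ]
[ 0.80801781  1.33490727 -0.05320884]
clock: 24.2
position: [595.3, 5.4, 81.8]
eef_rot: [-0.002, 1.0, 0.011, 0.0]
ft_force: [-3.8, 4.2, 11.6]
finger_gap: 11.7
t 24.2 pos [595.2789   5.4433  81.8431] F [-3.8005  4.2013 11.589 ] gap 11.7 q [-0.6976  0.7005  0.882   1.8803 -0.6944  0.8996 -1.0214]
tool x [0.9998 0.021  0.0007] y az -88.79642900866794 z [ 0.0006  0.0039 -1.    ]
[ 0.93604417  1.37232843 -0.03217047]
```

```bash
python3 -m inch '[[0,0,0,0,0,0.05,-1],[0,0,0,0,0,0.05,-1],[0,0,0,0,0,0,-1]]' ;python3 plan.py;python3 -c "
from station import manip;print(manip.observe()['torque'])"; python3 snap.py on1 s 320 225 65 65 12
```

```text
clock: 24.5
position: [595.3, 5.6, 81.8]
eef_rot: [-0.002, 0.999, -0.039, 0.0]
ft_force: [-3.3, 4.3, 9.0]
finger_gap: 11.6
t 24.5 pos [595.3054   5.6405  81.8353] F [-3.3209  4.2548  9.0277] gap 11.6 q [-0.7118  0.7118  0.9051  1.8809 -0.7143  0.9098 -1.1039]
tool x [ 0.997  -0.0774  0.0002] y az -94.44087462426917 z [ 0.0005  0.004  -1.    ]
[0.9033849  1.32671565 0.24991734]
(780, 780, 3)
```

View pics/v_on1.png

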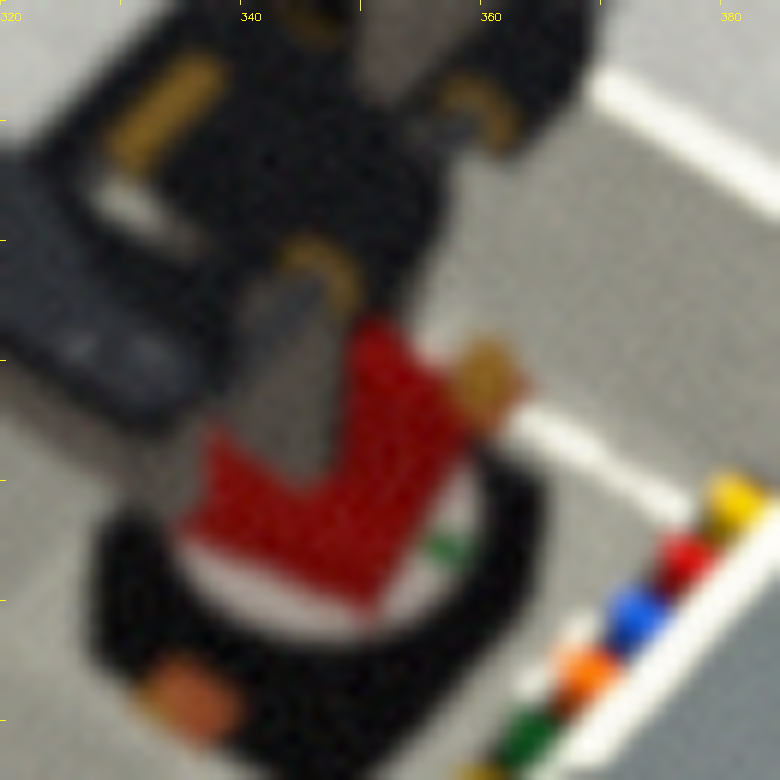

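```bash
python3 -m inch '[[0,0,0,0,0,0.04,-1],[0,0,0,0,0,0,-1]]' ;python3 plan.py;python3 -c "
from station import manip;print(manip.observe()['torque'])"
```

```text
clock: 24.75
position: [595.4, 5.7, 81.8]
eef_rot: [-0.002, 0.998, -0.058, 0.0]
ft_force: [-4.6, 3.1, 11.1]
finger_gap: 11.3
t 24.75 pos [595.3946   5.7268  81.8328] F [-4.5668  3.0614 11.1173] gap 11.3 q [-0.7173  0.7163  0.914   1.881  -0.7219  0.9137 -1.1364]
tool x [ 0.9933 -0.1157  0.0001] y az -96.64627997334513 z [ 0.0006  0.0038 -1.    ]
[0.96191133 1.28956044 0.63126622]
```

```bash
python3 -m inch '[[0,0,0,0,0,-0.03,-1],[0,0,-0.0003,0,0,0,-1],[0,0,0,0,0,0,-0.65],[0,0,0,0,0,0,-0.5],[0,0,0,0,0,0,-0.4],[0,0,0,0,0,0,-0.3],[0,0,0,0,0,0,-0.3]]' ;python3 plan.py;python3 -m inch '[[0,0,-0.01,0,0,0,-0.3],[0,0,-0.03,0,0,0,-0.3],[0,0,-0.04,0,0,0,-0.3],[0,0,-0.04,0,0,0,-0.3],[0,0,-0.03,0,0,0,-0.3],[0,0,-0.03,0,0,0,-0.3],[0,0,0,0,0,0,-0.3]]';python3 plan.py; python3 snap.py on2 s 320 225 65 65 12
```

```text
clock: 25.45
position: [595.7, 3.3, 81.1]
eef_rot: [-0.0, 0.999, -0.045, 0.001]
ft_force: [-0.7, -0.7, -0.4]
finger_gap: 32.3
t 25.45 pos [595.6838   3.2819  81.1471] F [-0.6924 -0.6744 -0.4275] gap 32.3 q [-0.7118  0.7143  0.9081  1.8817 -0.7156  0.907  -1.1125]
tool x [ 0.996  -0.0895  0.0021] y az -95.1339581626695 z [ 0.0021  0.0002 -1.    ]
clock: 26.15
position: [597.5, 2.5, 265.9]
eef_rot: [-0.001, 0.999, -0.045, 0.005]
ft_force: [-0.0, 0.1, -0.8]
finger_gap: 32.2
t 26.15 pos [597.4506   2.4883 265.8659] F [-0.0462  0.1397 -0.7806] gap 32.2 q [-0.8604  0.5042  1.1157  1.7384 -0.4881  1.1993 -1.2738]
tool x [ 0.9959 -0.0897  0.0092] y az -95.14593187378318 z [ 0.0094  0.0015 -1.    ]
(780, 780, 3)
```

View pics/v_on2.png

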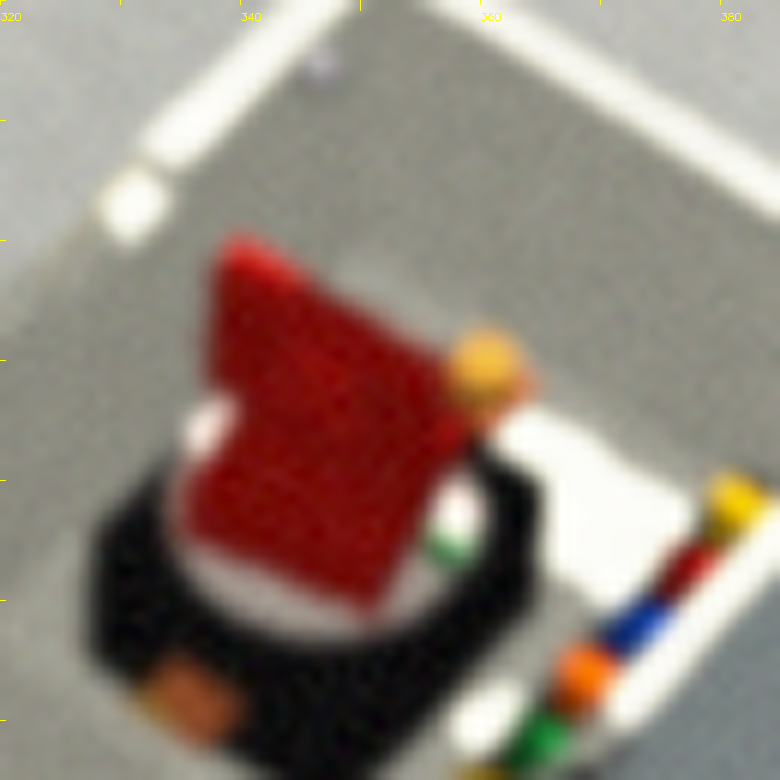

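```bash
python3 -m inch '[[-0.03,0,-0.01,0,0,0,-0.3],[-0.04,0.02,0,0,0,0,-0.3],[-0.04,0.04,0,0,0,0,-0.3],[-0.02,0.045,0,0,0,0,-0.3],[0,0.045,0,0,0,0,-0.3],[0,0.045,0,0,0,0,-0.3],[0,0.045,0,0,0,0,-0.3],[0,0.04,0,0,0,0,-0.3],[0,0,0,0,0,0,-0.3]]';python3 plan.py;python3 snap.py fin s 0 0 640 480 1;python3 snap.py finb t 0 0 640 480 1;python3 crop.py pics/scene_fin.png 320 225 65 65 9 pics/f1.png; python3 crop.py pics/top_finb.png 285 155 80 65 9 pics/f2.png
```

```text
clock: 27.1
position: [442.4, -266.3, 270.6]
eef_rot: [0.001, 0.999, -0.051, 0.0]
ft_force: [0.2, -0.1, -0.5]
finger_gap: 32.1
t 27.1 pos [ 442.3898 -266.2781  270.5585] F [ 0.1854 -0.078  -0.4564] gap 32.1 q [-0.5154  0.3278  1.2271  1.9163 -0.3399  1.1321 -0.8296]
tool x [ 0.9949 -0.1011  0.001 ] y az -95.80021833375963 z [ 0.0008 -0.0024 -1.    ]
(480, 640, 3)
(480, 640, 3)
```

View pics/v_fin.png

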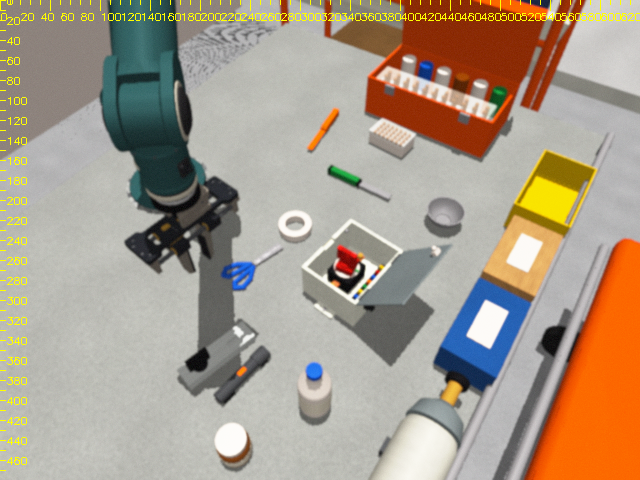

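View pics/v_finb.png

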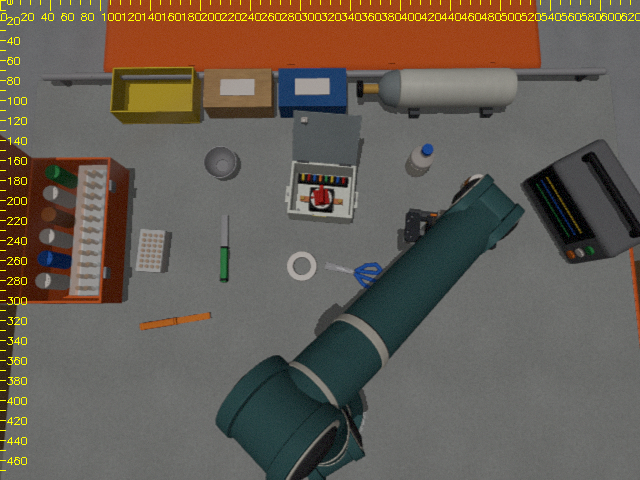

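View pics/f2.png

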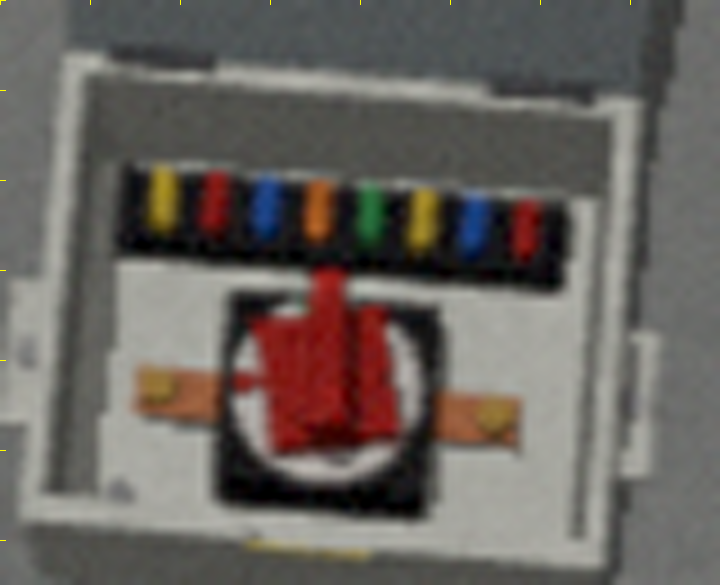

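```bash
python3 - <<'E'
from fit import *
t=cr(285,155,9,[(255,320),(385,308),(398,432),(272,450)])
m=[[21,21,72],[21,-21,72],[-21,-21,72],[-21,21,72]]
x,r=fit(m,t,None,[596,3,.1]);print(x,'rotor angle cw',-(x[2]-np.pi/2)-.084,r)
# key home overlay with stop yaw: rotor -0.084-1.35
im={'s':'pics/scene_fin.png','t':'pics/top_finb.png'}
for k,(cx,cy) in (('t',(593.5,4.2)),('s',(598.5,2.3))):
  u0,v0,sc=(320,225,9) if k=='s' else (290,165,9)
  I=cv2.resize(cv2.imread(im[k])[v0:v0+60,u0:u0+60],None,fx=sc,fy=sc,interpolation=cv2.INTER_CUBIC)
  a=-.084-1.35;R=np.array([[np.cos(a),-np.sin(a)],[np.sin(a),np.cos(a)]])
  def bx(hx,hy,z0,z1,col):
    c=[R@[p*hx,q*hy]+[cx,cy] for p,q in((1,1),(1,-1),(-1,-1),(-1,1))]
    for i in range(4):
      for A,B in(([*c[i],z0],[*c[(i+1)%4],z0]),([*c[i],z1],[*c[(i+1)%4],z1]),([*c[i],z0],[*c[i],z1])):
        q=(proj(k,np.array([A,B],float))-[u0,v0]+.5)*sc;cv2.line(I,*[tuple(int(v) for v in p) for p in q],col,1)
  bx(21,21,71.9,72,(0,255,0));bx(6,25,76,116,(255,255,0));cv2.imwrite(f'pics/g_{k}.png',I)
a=cv2.imread('pics/g_t.png');b=cv2.imread('pics/g_s.png');cv2.imwrite('pics/g.png',cv2.resize(np.hstack([a,b]),(800,400)))
# static objects before/after difference
for n,f in(('top','finb'),('scene','fin')):
  d=cv2.absdiff(cv2.imread(f'pics/{n}0.png'),cv2.imread(f'pics/{n}_{f}.png')).max(2)
  cv2.imwrite(f'pics/d_{n}.png',np.clip(d*3,0,255))
d=np.hstack([cv2.imread('pics/d_top.png'),cv2.imread('pics/d_scene.png')]);cv2.imwrite('pics/d.png',cv2.resize(d,(800,300)))
E
```

```text
[593.104   4.146   0.109] rotor angle cw 1.3779971883903452 [[-0.106  0.086]
 [ 0.052 -0.259]
 [ 0.363  0.24 ]
 [-0.31  -0.071]]
```

View pics/g.png

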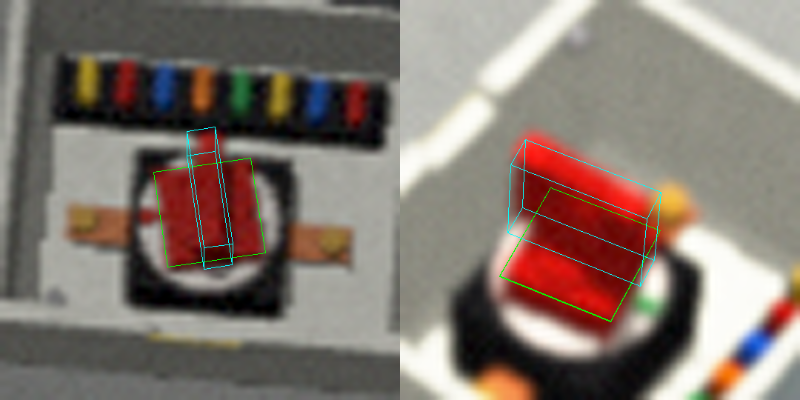

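View pics/d.png

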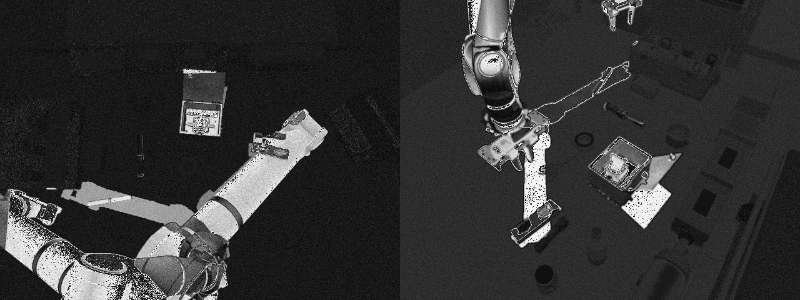

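```bash
python3 - <<'E'
from station import manip
print(manip.close_job()); print(manip.observe()['clock'])
E
```

```text
the job is handed in; nothing more can be done
None
the job is handed in; nothing more can be done
```

The job is handed in at about 27 s on the clock, against the 72 s limit. The box cover is open, the pry bar is back on the worktop, and the red key is in the isolator at ON.

- **Cover:** I pried it up at the notch with the green bar and swung it back until it rested open on its stop. It stayed open in every later picture.
- **Bar:** I laid it flat where it had been lying, and the before and after pictures show it in the same place.
- **Key:** I took the red key from the block and pressed it into the slot. The flange met the rotor with the finger ends at 81.8 mm, where 82 mm was predicted, and about 10 N held it down during the turn.
- **Turn:** The wrist torque stayed under 0.1 N m until the stop, then jumped to 0.25 and 0.63 N m. The last top view puts the rotor at about 1.38 rad against 1.35, which is within measuring error.
- **Other things:** The scene views show the black key still in its slot. The picture differences show nothing else moved, but the arm hid the key block, the torch's surroundings and part of the shears from above at the end.

**Disagreements:** The two cameras differed by 4–6 mm along x and read heights about 4 mm low, so I used their mean with the given heights. In the scene view the key's bow sat about 1 pixel above its predicted place, which I put down to that bias. The contact force and height say the key is fully home.

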